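# Get the paint tin out from behind the pots

### The arm

A 6-joint arm with a two-finger parallel gripper is mounted at the origin on the work surface. World frame = base frame: x ahead of the robot, y to its left, z up, the work surface at z = 0. Lengths are in mm, angles in degrees, forces in N, time in s.
With the tool pointing down it reaches from about 200 to 875 mm from the base axis. Payload 3.4 kg.
Tool frame: the origin (TCP) lies at the centre of the arm's flange, where the gripper is bolted on; the fingertips stand 199 mm ahead of it and the grasp point (between the pads) lies 180 mm ahead of it; z points along the fingers, y is the line along which they close (so a half turn about z gives the same grasp; the last joint's range is limited). The gripper opens to 94 mm and grips with 3 to 60 N. Pads are 16 mm wide; open, the fingers measure 119 mm over their backs; the gripper's body (75 mm by 177 mm) begins 78 mm behind the grasp point.
Start: joints at [-82.334, 15.808, 86.224, -0, 77.962, -6.933], TCP at [144.925, -556.454, 404.693] pointing down, gripper open.
Joint ranges: [-165.64, 165.64], [-43.16, 119.46], [12.63, 154.43], [-67.54, 247.53], [6.08, 155.33], [-154.97, 154.97]. Speed limits (degrees/s): [147.25, 147.25, 180, 180, 180, 180].

### API

Orientations are given as a 3x3 rotation matrix whose columns are the frame's x, y, z axes.
In Python, from plant import robot gives the robot as it stands.
- The arm moves only by the shell command python3 jog.py [FORCE], which reads ROWS from standard input. ROWS is one flat JSON list of numbers that holds 1 to 20 rows one after another, with no inner brackets; each row has 7 numbers: the opening from 0.0 (shut) to 1.0 (fully open), then dx, dy, dz in mm, then a rotation vector rx, ry, rz in degrees; each row shifts and turns the commanded pose from where the row before left it, along the tool's axes as they then stand; what a row does not reach is not made up. A row lasts 1/8 s, in which the tool goes at most 62.5 mm and 10.7 degrees, less where a joint would pass 70% of its speed; a pose out of reach is approached as far as the arm can. The fingers move at their own pace and stop on an object; FORCE is the grip in N (left out, the last holds). Time passes only in rows, so rows that do not move let the fingers close. It prints the time, the measured TCP pose, the force, the opening and the grip force at its end. Input that does not fit is refused with a message, and nothing moves.
- robot.state(): the state, without advancing time (a new reading comes with each control period).
- robot.snapshot(name): name is "side" or "top" or "wrist"; returns a dict with "frame" (384x512x3 uint8, red, green, blue), "range_z" (384x512 float32, mm along the optical axis (not along the pixel's ray), 0 where there is no reading), "fx", "fy", "cx", "cy" (pixels), "cam_to_world" (4x4, takes a point from camera to world coordinates); the wrist camera has in their place "hand_eye" (4x4, takes a point from camera to tool coordinates, whose origin is the TCP and whose axes are the flange's). Camera axes: x right, y down, z forward; pixel columns grow to the right and rows downward; lengths in mm; the calibration is good to about 2 mm. A picture is of the moment at which its call begins: read the wrist's pose just before it.
- robot.close_job(): hands the job in; it is judged then, once.
The state is a dict: "t": time; "q": joint angles; "qd": joint speeds; "tau": joint torques, N m; "tool_pos": TCP position; "eef_rot": TCP orientation; "contact_force": force on the tool from outside, world axes, zero at the start; "torque": the same for the moment, N m; "width": opening from 0.0 (shut) to 1.0 (fully open); "gripper_force": force on a finger pad.
Only numpy, scipy, OpenCV 4.12 (cv2) and the standard library are available. Lean on these libraries where they do the work, as an engineer would, in place of code of your own. Each camera call takes 0.05 s, during which the arm holds its last target. There are 200 camera calls.

### The job

The flat paint tin is pushed partly under the bench shelf and the bottle, the jar and the cup stand in its way: first stand all three on the wooden side tray, then slide the tin straight out and lay it, kept level, lengthwise in the middle of the blotting pad. Only then put the bottle, the jar and the cup back, each standing in its own place where it stood at the start. Keep all three upright throughout, and do not shift the spray bottle or the brush pot.

Things in the scene. Friction and masses are not known exactly. Their poses are not given: they have to be found in the camera images.
- bottle: Amber glass bottle with paper label and black cap, upright, 190 g. Body 48 mm diameter, straight up to 78 mm height, then a narrow neck; 107 mm high in all. Origin: centre of its underside; z up. Bottle, jar and cup stand in a row before the tin; their order in it varies, their centres are 70 to 90 mm apart.
- jar: Clear glass jar with pale pigment inside and a blue screw lid, upright, 260 g. 58 mm diameter and straight up to 76 mm height, lid 55 mm diameter; 94 mm high in all. Origin: centre of its underside; z up.
- cup: Open white porcelain cup without handle, a thin dark blue line near its foot, ochre paint inside; straight sided, 62 mm outside diameter, 54 mm high, wall 3.5 mm, 170 g. Origin: centre of its underside; z up.
- palette: The paint tin: open flat black tin with two rows of six small pans, 160 mm long (its x), 56 mm wide (its y), 28 mm high, 240 g. Lies on the table; its -x end (towards the robot) sticks 90 to 105 mm out from under the front edge of the shelf board, so it must slide at least 75 mm towards its -x before it can be lifted. Origin: centre of its underside; z up.
- shelf: Fixed low bench shelf of light wood, open front and back: board 200 mm deep (its x), 480 mm wide (its y), its top 85 mm above the table, 18 mm thick; end panels at y = -226, +226 mm; stock on its rear half up to 135 mm above the table. Origin: on the table under the board's middle; front edge at x = -100 mm; the row of pots is at about x = -271 mm, y = -80, 0, +80 mm.
- tray: Fixed wooden side tray, 280 mm long (its x), 130 mm wide (its y), inner floor 6 mm above the table, rim 12 mm high and 6 mm thick. Origin: centre of its underside, on the table; z up. It may lie to the left or to the right of the shelf front; all three pots fit on it in a row along its x.
- pad: Fixed pale blotting pad with a grey edge, 240 mm long (its x), 150 mm wide (its y), 4 mm thick; lies on the side where the tray is not. Origin: centre of its underside, on the table; z up.
- spray: Bystander, to be left alone: loose white spray bottle, 42 mm diameter, 130 mm high, on one side of the tin, about 115 mm from its middle line. Origin: centre of its underside.
- brushpot: Bystander, to be left alone: loose terracotta pot with four upright brushes, 56 mm diameter, pot 75 mm high, brushes up to 160 mm, on the other side of the tin, about 115 mm from its middle line. Origin: centre of its underside.

How it is judged:
By the outcome, as a careful person would: the job done as asked, in the order asked, and still so for the second after the job is handed in, with the robot touching nothing.
It also fails if it takes over 141 s, if anything falls off the work surface, if the arm or the gripper's body presses on something with over 40 N, if the wrist force passes 120 N, or if a joint passes its speed limit or range.

## Working session

There is one attempt and no reset: what is moved stays moved. The work goes in short steps, Python scripts to look and compute and a shell command to move; the robot and the scene stay as the last step left them, time stands still between calls to the robot, and variables do not carry over. Pictures are saved under pics/ and viewed, at most 14 in all, crops included, and the job is handed in when it is done.

```bash
ls; mkdir -p pics; python3 - <<'E'
from plant import robot
import cv2,numpy as np
s=robot.state();print(s)
for n in("top","side"):
    d=robot.snapshot(n);cv2.imwrite(f"pics/{n}0.png",cv2.cvtColor(d["frame"],cv2.COLOR_RGB2BGR))
    np.savez(f"{n}0.npz",**d);print(n,d["fx"],d["cx"],d["cy"],d["cam_to_world"].round(3).tolist())
E
```

```text
jog.py
pics
plant.py
{'t': 0.0, 'q': array([-8.23338754e+01,  1.58470563e+01,  8.62947728e+01, -1.31343283e-03,
        7.79601057e+01, -6.93399927e+00]), 'qd': array([ 0.04319549,  0.01159636, -0.03447336, -0.05626894,  0.00739496,
       -0.03423396]), 'tau': array([ 2.35361069e-03, -4.04583764e+01, -2.37227118e+01,  7.05714338e-02,
        3.44554929e-02, -1.52027765e-04]), 'tool_pos': array([ 144.89209675, -556.23110188,  403.81315646]), 'eef_rot': array([[ 9.67707440e-01,  2.52075868e-01, -2.59551112e-04],
       [ 2.52075928e-01, -9.67705858e-01,  1.76020533e-03],
       [ 1.92536156e-04, -1.76879039e-03, -9.99998417e-01]]), 'contact_force': array([ 0.51667189, -0.4764317 , -0.39240108]), 'torque': array([-0.02262143, -0.00598353,  0.02075924]), 'gripper_force': 0.0, 'width': 1.0025423383520378}
top 382.70366997711307 260.16369050707 188.51707388388348 [[-0.002, -0.987, 0.159, 469.885], [-1.0, 0.002, -0.0, -9.983], [0.0, -0.159, -0.987, 937.075], [0.0, 0.0, 0.0, 1.0]]
side 401.87678756933065 259.47717426784226 197.32285643803291 [[0.849, -0.347, 0.399, 229.557], [-0.528, -0.548, 0.649, -600.545], [-0.007, -0.761, -0.648, 650.574], [0.0, 0.0, 0.0, 1.0]]
```
View pics/top0.png

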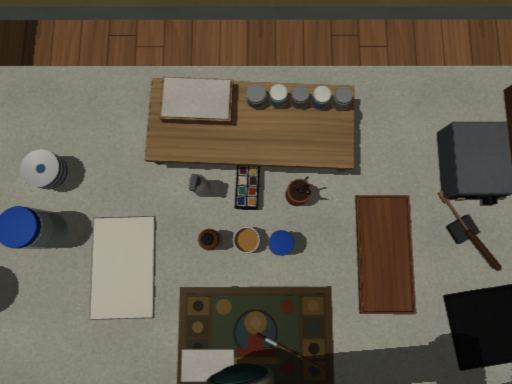

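View pics/side0.png

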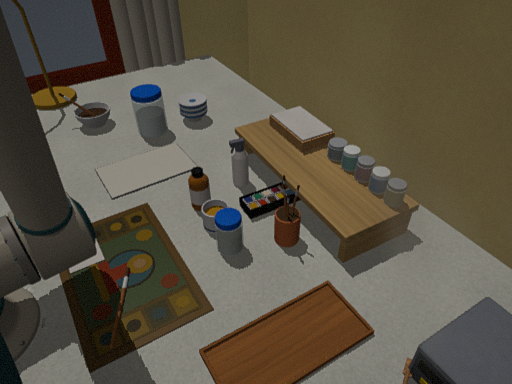

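The top view shows the bottle at (208,239), cup (247,239), jar (281,243), tin (247,187), spray (199,184) and brush pot (298,191). The tray is on the right at (385,254) and the pad on the left at (123,267). The side view agrees with this.

```bash
cat > h.py <<'E'
import numpy as np,cv2
def cloud(d):
    z=d["range_z"];v,u=np.mgrid[:384,:512]
    P=np.stack([(u-d["cx"])/d["fx"]*z,(v-d["cy"])/d["fy"]*z,z],-1)
    T=d["cam_to_world"];return P@T[:3,:3].T+T[:3,3]
def box(W,r,zlo,zhi):
    u0,v0,u1,v1=r;p=W[v0:v1,u0:u1].reshape(-1,3);return p[(p[:,2]>zlo)&(p[:,2]<zhi)]
def rect(p):
    (c,s,a)=cv2.minAreaRect(p[:,:2].astype(np.float32));return np.round([*c,*s,a],1)
def circ(p):
    return np.round([*cv2.minEnclosingCircle(p[:,:2].astype(np.float32))[0],2*cv2.minEnclosingCircle(p[:,:2].astype(np.float32))[1],len(p),*p.mean(0),p[:,2].max()],1)
E
python3 - <<'E'
from h import *
W=cloud(np.load("top0.npz"))
print("table z",np.median(W[260:280,180:220,2]),np.median(W[210:225,310:345,2]))
for n,r,a,b in [("bottle",(190,222,224,256),96,115),("jar",(264,225,300,262),86,100),("cup",(230,222,264,256),48,60),("spray",(185,165,215,205),115,140),("spraybody",(185,165,215,205),40,140),("pot",(280,170,320,215),65,82)]:
    p=box(W,r,a,b);print(n,circ(p),rect(p))
p=box(W,(230,160,264,214),15,33);print("tin",len(p),rect(p),p.max(0),p.min(0))
p=box(W,(345,185,425,325),3,16);print("tray",rect(p))
p=box(W,(345,185,425,325),9,16);print("trayrim",rect(p))
p=box(W,(80,205,165,330),2.2,8);print("pad",len(p),rect(p))
p=box(W,(140,65,365,180),78,92);print("shelf",rect(p))
E
```

```text
table z -0.13397273249836417 -0.2941623995199052
bottle [494.9 104.4  26.5 125.  494.7 104.  106.5 110.2] [495.  104.4  25.8  23.6  89.7]
jar [486.8 -56.7  54.8 488.  486.5 -56.4  93.6  97.6] [487.1 -56.3  53.7  52.9  44.9]
cup [494.3  22.1  61.3 121.  494.4  22.2  53.3  56.8] [494.2  22.3  59.9  59.7  45. ]
spray [615.6 133.5  37.3 135.  614.9 132.1 126.9 131.5] [614.8 132.7  35.6  19.8   1.1]
spraybody [618.7 131.5  44.7 332.  614.9 126.6 101.  131.5] [619.  130.3  37.7  40.2  28.9]
pot [605.1 -99.8  55.7 396.  603.  -98.4  74.8  80.4] [604.6 -99.4  53.3  53.7  45.5]
tin 869 [622.7  20.7  55.9 106.8  87.4] [677.13783251  50.0240999   32.67684677] [569.12318755  -7.71762071  15.04291856]
tray [ 462.  -308.9  188.6  328.2   86.9]
trayrim [ 463.6 -308.6  131.4  278.2   89.8]
pad 6229 [434.7 323.1 301.  203.2   2.8]
shelf [743.9  11.6 480.1 240.8  87.6]
```

```bash
cat >> h.py <<'E'
def go(gx,gy,gz,psi,tilt=0):
    """delta in tool axes to bring the grasp point to (gx,gy,gz); psi: heading of tool y; tilt: fingers lean to +forward"""
    from plant import robot
    from scipy.spatial.transform import Rotation as Ro
    s=robot.state();R0=np.array(s["eef_rot"])
    p=np.radians(psi);y=np.array([np.cos(p),np.sin(p),0]);f=np.array([-y[1],y[0],0])
    if f[0]<0:f=-f
    t=np.radians(tilt);z=np.array([0,0,-1])*np.cos(t)+f*np.sin(t);R=np.stack([np.cross(y,z),y,z],1)
    T=np.array([gx,gy,gz])-180*z
    print("t",round(s["t"],2),"grasp now",(s["tool_pos"]+180*R0[:,2]).round(1),"psi",np.degrees(np.arctan2(R0[1,1],R0[0,1])).round(1))
    d=T-s["tool_pos"]
    print("shift first (tool axes now)",(R0.T@d).round(1),"then rotvec",np.degrees(Ro.from_matrix(R0.T@R).as_rotvec()).round(1),"| rotated first: shift",(R.T@d).round(1))
E
python3 - <<'E'
from h import *
from plant import robot
d=np.load("top0.npz");W=cloud(d);f=d["frame"]
g=f.astype(int)
# pad by colour
print(g[267,123],g[267,85],g[250,320],g[217,95])
m=np.zeros((384,512),np.uint8);m[200:335,75:175]=(W[200:335,75:175,2]>1.8)
hsv=cv2.cvtColor(f,cv2.COLOR_RGB2GRAY)
m=cv2.morphologyEx(m*255,cv2.MORPH_OPEN,np.ones((5,5)));n,l,s,c=cv2.connectedComponentsWithStats(m);k=1+s[1:,4].argmax()
print("pad",s[k],rect(W[l==k]))
m=((abs(W[...,2]-85)<3)*255).astype(np.uint8);m=cv2.morphologyEx(m,cv2.MORPH_OPEN,np.ones((5,5)));n,l,s,c=cv2.connectedComponentsWithStats(m);k=1+s[1:,4].argmax()
P=W[l==k];print("shelf",rect(P))
fx=[(y,P[abs(P[:,1]-y)<4][:,0].min()) for y in range(-200,240,20)];co=np.polyfit(*zip(*fx),1);print("front x=%.1f at y=20, slope deg %.2f"%(np.polyval(co,20),np.degrees(np.arctan(co[0]))))
t=box(W,(225,160,270,214),18,33);s=[(x,t[abs(t[:,0]-x)<3][:,1].max(),t[abs(t[:,0]-x)<3][:,1].min()) for x in range(575,665,6)];s=np.array(s)
for j in(1,2):c=np.polyfit(s[:,0],s[:,j],1);print("tin edge y at570 %.1f deg %.2f"%(np.polyval(c,570),np.degrees(np.arctan(c[0]))))
e=[(y,t[abs(t[:,1]-y)<3][:,0].min()) for y in range(0,44,4)];print("tin end",np.array(e)[:,1].round(0))
d=np.load("side0.npz");W=cloud(d)
for n,r,a,b in [("bottle",(185,160,215,215),96,115),("jar",(210,200,250,260),86,100),("cup",(197,195,235,235),50,60)]:
    print("side",n,circ(box(W,r,a,b)))
go(487,-56.7,170,-135)
print(robot.snapshot("wrist")["hand_eye"].round(2).tolist())
E
```

```text
[171 168 152] [134 133 120] [131 131 118] [106 105  98]
pad [  90  217   65  103 4967] [436.5 191.5 239.4 404.9   1.8]
shelf [762.5  11.  479.7 197.7  87.6]
front x=667.7 at y=20, slope deg 1.65
tin edge y at570 50.6 deg -3.06
tin edge y at570 -3.7 deg -2.86
tin end [569. 569. 569. 569. 569. 569. 569. 570. 570. 570. 570.]
side bottle [493.2 102.   29.1 105.  492.1  98.4 104.7 109.2]
side jar [484.8 -59.1  56.8 448.  484.2 -62.5  93.3  97.2]
side cup [468.5  12.8 142.6 121.  490.1  25.1  53.3  57.6]
t 0.1 grasp now [ 144.8 -556.   223.9] psi -75.4
shift first (tool axes now) [ 457.  -397.1   54.6] then rotvec [-0.1  0.  59.6] | rotated first: shift [-111.3 -595.2   53.9]
[[-0.0, -0.97, -0.24, 70.0], [1.0, -0.0, -0.0, 0.56], [0.0, -0.24, 0.97, 20.58], [0.0, 0.0, 0.0, 1.0]]
```

```bash
echo '[1, 20, -17, 0, 0, 0, 0, 1, 38, -33, 0, 0, 0, 0, 1, 38, -33, 0, 0, 0, 0, 1, 38, -33, 0, 0, 0, 0, 1, 38, -33, 0, 0, 0, 0, 1, 38, -33, 0, 0, 0, 0, 1, 38, -33, 0, 0, 0, 0, 1, 38, -33, 0, 0, 0, 0, 1, 38, -33, 0, 0, 0, 0, 1, 38, -33, 0, 0, 0, 0, 1, 38, -33, 0, 0, 0, 0, 1, 38, -33, 0, 0, 0, 0, 1, 19, -17, 0, 0, 0, 0, 1, 0, 0, 0, 0, 0, 9.9, 1, 0, 0, 0, 0, 0, 9.9, 1, 0, 0, 0, 0, 0, 9.9, 1, 0, 0, 0, 0, 0, 9.9, 1, 0, 0, 0, 0, 0, 9.9, 1, 0, 0, 0, 0, 0, 10]' | python3 jog.py 20; python3 - <<'E'
from h import *
from plant import robot
go(486,-57.7,55,-135)
d=robot.snapshot("top");np.savez("top1.npz",**d);W=cloud(d)
m=np.zeros((384,512),np.uint8);m[205:335,80:170]=(W[205:335,80:170,2]>1.8)&(W[205:335,80:170,2]<8)
m=cv2.morphologyEx(m*255,cv2.MORPH_OPEN,np.ones((7,7)));n,l,s,c=cv2.connectedComponentsWithStats(m);k=1+s[1:,4].argmax()
P=W[l==k];print("pad",rect(P),np.median(P,0))
d=robot.snapshot("side");cv2.imwrite("pics/side1.png",cv2.cvtColor(d["frame"],cv2.COLOR_RGB2BGR))
E
```

```text
t: 2.52
tool_pos: [486.0, -55.7, 404.6]
eef_rot: [[0.705, -0.709, -0.001], [-0.709, -0.705, 0.001], [-0.001, 0.0, -1.0]]
contact_force: [0.4, 0.1, 1.2]
width: 1.001
gripper_force: 0.0
t 2.52 grasp now [485.9 -55.6 224.6] psi -135.2
shift first (tool axes now) [  1.6   1.4 169.6] then rotvec [ 0.   0.1 -0.2] | rotated first: shift [  1.4   1.4 169.6]
pad [472.5 362.2  52.3  58.4  18.5] [473.36933029 362.5697714    4.68034053]
```

```bash
echo '[1, 1.5, 1.4, 30, 0, 0, 0, 1, 0, 0, 40, 0, 0, 0, 1, 0, 0, 40, 0, 0, 0, 1, 0, 0, 30, 0, 0, 0, 1, 0, 0, 20, 0, 0, 0, 1, 0, 0, 9.5, 0, 0, 0, 1, 0, 0, 0, 0, 0, 0, 0.5, 0, 0, 0, 0, 0, 0, 0.5, 0, 0, 0, 0, 0, 0, 0.5, 0, 0, 0, 0, 0, 0, 0.5, 0, 0, 0, 0, 0, 0, 0.5, 0, 0, 0, 0, 0, 0]' | python3 jog.py 25
```

```text
t: 4.12
tool_pos: [487.4, -59.2, 235.5]
eef_rot: [[0.708, -0.706, 0.001], [-0.706, -0.708, -0.0], [0.001, -0.0, -1.0]]
contact_force: [1.0, 1.2, 2.1]
width: 0.615
gripper_force: 25.0
```

```bash
python3 - <<'E'
from h import *
go(378,-309,200,-135)
E
```

```text
t 4.12 grasp now [487.5 -59.2  55.5] psi -134.9
shift first (tool axes now) [  99.   254.1 -144.6] then rotvec [-0.  -0.   0.1] | rotated first: shift [  99.3  254.  -144.5]
```

```bash
echo '[0.5, 0, 0, -10, 0, 0, 0, 0.5, 0, 0, -30, 0, 0, 0, 0.5, 0, 0, -45, 0, 0, 0, 0.5, 0, 0, -30, 0, 0, 0, 0.5, 0, 0, -15, 0, 0, 0, 0.5, 7, 18.5, 0, 0, 0, 0, 0.5, 13, 33, 0, 0, 0, 0, 0.5, 15, 38, 0, 0, 0, 0, 0.5, 15, 38, 0, 0, 0, 0, 0.5, 15, 38, 0, 0, 0, 0, 0.5, 15, 38, 0, 0, 0, 0, 0.5, 12, 32, 0, 0, 0, 0, 0.5, 7, 18.5, 0, 0, 0, 0, 0.5, 0, 0, 0, 0, 0, 0, 0.5, 0, 0, 0, 0, 0, 0]' | python3 jog.py; python3 - <<'E'
from h import *
go(378,-309,62.2,-135)
E
```

```text
t: 6.0
tool_pos: [378.0, -308.2, 364.6]
eef_rot: [[0.708, -0.706, -0.001], [-0.706, -0.708, 0.002], [-0.002, -0.001, -1.0]]
contact_force: [-0.1, 0.1, -2.0]
width: 0.614
gripper_force: 25.0
t 6.0 grasp now [ 377.8 -307.8  184.6] psi -134.9
shift first (tool axes now) [  0.8   0.7 122.4] then rotvec [-0.   0.1  0.1] | rotated first: shift [  0.6   0.6 122.4]
```

```bash
echo '[0.5, 0, 0, 20, 0, 0, 0, 0.5, 0, 0, 40, 0, 0, 0, 0.5, 0, 0, 36, 0, 0, 0, 0.5, 0, 0, 18, 0, 0, 0, 0.5, 0, 0, 6, 0, 0, 0, 0.5, 0, 0, 2, 0, 0, 0, 0.5, 0, 0, 0, 0, 0, 0, 0.5, 0, 0, 0, 0, 0, 0]' | python3 jog.py
```

```text
t: 7.0
tool_pos: [378.3, -309.1, 244.0]
eef_rot: [[0.708, -0.706, 0.001], [-0.706, -0.708, -0.001], [0.002, 0.0, -1.0]]
contact_force: [0.1, -0.8, -4.1]
width: 0.613
gripper_force: 25.0
```

```bash
echo '[0.5, 0, 0, 1, 0, 0, 0, 0.5, 0, 0, 0.7, 0, 0, 0, 0.5, 0, 0, 0, 0, 0, 0]' | python3 jog.py; echo '[0.5, 0, 0, 0.5, 0, 0, 0, 0.5, 0, 0, 0, 0, 0, 0]' | python3 jog.py
```

```text
t: 7.38
tool_pos: [378.0, -309.0, 241.5]
eef_rot: [[0.708, -0.706, -0.0], [-0.706, -0.708, -0.0], [0.0, 0.0, -1.0]]
contact_force: [-0.0, -0.2, -1.5]
width: 0.615
gripper_force: 25.0
t: 7.62
tool_pos: [378.0, -308.9, 241.5]
eef_rot: [[0.708, -0.706, 0.0], [-0.706, -0.708, -0.0], [0.0, 0.0, -1.0]]
contact_force: [-0.8, 2.2, 4.1]
width: 0.615
gripper_force: 25.0
```

```bash
echo '[1, 0, 0, 0, 0, 0, 0, 1, 0, 0, 0, 0, 0, 0, 1, 0, 0, 0, 0, 0, 0, 1, 0, 0, -10, 0, 0, 0, 1, 0, 0, -40, 0, 0, 0, 1, 0, 0, -50, 0, 0, 0, 1, 0, 0, -30, 0, 0, 0, 1, 0, 0, -10, 0, 0, 0, 1, -15, -31, 0, 0, 0, 0, 1, -23, -48, 0, 0, 0, 0, 1, -23, -48, 0, 0, 0, 0, 1, -23, -48, 0, 0, 0, 0, 1, -23, -48, 0, 0, 0, 0, 1, -23, -48, 0, 0, 0, 0, 1, -15, -31, 0, 0, 0, 0, 1, -7, -14, 0, 0, 0, 0]' | python3 jog.py; echo '[1, 0, 0, 0, 0, 0, -10, 1, 0, 0, 0, 0, 0, -10, 1, 0, 0, 0, 0, 0, -10, 1, 0, 0, 0, 0, 0, -10, 1, 0, 0, 0, 0, 0, -10, 1, 0, 0, 0, 0, 0, -10, 1, 0, 0, 0, 0, 0, -10, 1, 0, 0, 0, 0, 0, -10, 1, 0, 0, 0, 0, 0, -10, 1, 0, 0, 0, 0, 0, 0]' | python3 jog.py; python3 - <<'E'
from h import *
go(493.5,22,37,-45)
E
```

```text
t: 9.62
tool_pos: [493.4, 23.7, 380.0]
eef_rot: [[0.71, -0.704, -0.002], [-0.704, -0.71, 0.0], [-0.002, 0.001, -1.0]]
contact_force: [0.6, -0.2, -0.6]
width: 0.999
gripper_force: 0.0
t: 10.88
tool_pos: [493.1, 21.4, 380.4]
eef_rot: [[0.708, 0.706, -0.001], [0.706, -0.708, -0.001], [-0.001, -0.001, -1.0]]
contact_force: [-0.3, -0.2, -0.9]
width: 1.004
gripper_force: 0.0
t 10.88 grasp now [492.9  21.3 200.4] psi -45.1
shift first (tool axes now) [ 9.000e-01 -1.000e-01  1.634e+02] then rotvec [-0.   0.1 -0.1] | rotated first: shift [ 7.000e-01 -1.000e-01  1.634e+02]
```

```bash
echo '[1, 0.6, 0, 25, 0, 0, 0, 1, 0, 0, 45, 0, 0, 0, 1, 0, 0, 45, 0, 0, 0, 1, 0, 0, 28, 0, 0, 0, 1, 0, 0, 15, 0, 0, 0, 1, 0, 0, 5, 0, 0, 0, 1, 0, 0, 0, 0, 0, 0, 0.5, 0, 0, 0, 0, 0, 0, 0.5, 0, 0, 0, 0, 0, 0, 0.5, 0, 0, 0, 0, 0, 0, 0.5, 0, 0, 0, 0, 0, 0, 0.5, 0, 0, 0, 0, 0, 0]' | python3 jog.py 20;  python3 - <<'E'
from h import *
go(463.5,-309,170,-45)
E
```

```text
t: 12.38
tool_pos: [494.1, 22.5, 218.3]
eef_rot: [[0.706, 0.708, 0.001], [0.708, -0.706, -0.0], [0.0, 0.001, -1.0]]
contact_force: [-1.0, -0.9, 2.6]
width: 0.659
gripper_force: 20.0
t 12.38 grasp now [494.2  22.5  38.3] psi -44.9
shift first (tool axes now) [-256.4  212.5 -131.6] then rotvec [ 0.1 -0.   0.1] | rotated first: shift [-256.   212.8 -131.7]
```

```bash
echo '[0.5, 0, 0, -10, 0, 0, 0, 0.5, 0, 0, -30, 0, 0, 0, 0.5, 0, 0, -45, 0, 0, 0, 0.5, 0, 0, -30, 0, 0, 0, 0.5, 0, 0, -15, 0, 0, 0, 0.5, -15, 12.5, 0, 0, 0, 0, 0.5, -28, 23, 0, 0, 0, 0, 0.5, -34, 28, 0, 0, 0, 0, 0.5, -34, 28, 0, 0, 0, 0, 0.5, -34, 28, 0, 0, 0, 0, 0.5, -34, 28, 0, 0, 0, 0, 0.5, -34, 28, 0, 0, 0, 0, 0.5, -28, 24, 0, 0, 0, 0, 0.5, -15, 12.5, 0, 0, 0, 0, 0.5, 0, 0, 0, 0, 0, 0, 0.5, 0, 0, 0, 0, 0, 0]' | python3 jog.py; python3 - <<'E'
from h import *
go(463.5,-309,44,-45)
E
```

```text
t: 14.38
tool_pos: [463.2, -307.1, 347.6]
eef_rot: [[0.705, 0.709, -0.001], [0.709, -0.705, 0.002], [0.001, -0.002, -1.0]]
contact_force: [0.6, 0.6, -2.0]
width: 0.656
gripper_force: 20.0
t 14.38 grasp now [ 463.1 -306.8  167.6] psi -44.9
shift first (tool axes now) [ -1.2   1.8 123.6] then rotvec [-0.1 -0.   0.1] | rotated first: shift [ -1.2   1.5 123.6]
```

```bash
echo '[0.5, -1, 1, 20, 0, 0, 0, 0.5, 0, 0, 40, 0, 0, 0, 0.5, 0, 0, 36, 0, 0, 0, 0.5, 0, 0, 18, 0, 0, 0, 0.5, 0, 0, 6, 0, 0, 0, 0.5, 0, 0, 2, 0, 0, 0, 0.5, 0, 0, 0, 0, 0, 0, 0.5, 0, 0, 0, 0, 0, 0]' | python3 jog.py
```

```text
t: 15.38
tool_pos: [463.6, -309.9, 226.8]
eef_rot: [[0.706, 0.708, 0.001], [0.708, -0.706, -0.001], [0.0, 0.002, -1.0]]
contact_force: [0.2, -0.7, -1.6]
width: 0.657
gripper_force: 20.0
```

```bash
echo '[0.5, 0, 0, 0.8, 0, 0, 0, 0.5, 0, 0, 0, 0, 0, 0]' | python3 jog.py; echo '[0.5, 0, 0, 0.6, 0, 0, 0, 0.5, 0, 0, 0, 0, 0, 0]' | python3 jog.py
```

```text
t: 15.62
tool_pos: [463.2, -309.8, 225.4]
eef_rot: [[0.706, 0.708, 0.0], [0.708, -0.706, -0.0], [-0.0, 0.0, -1.0]]
contact_force: [0.2, -0.2, -1.1]
width: 0.659
gripper_force: 20.0
t: 15.88
tool_pos: [463.2, -309.8, 224.5]
eef_rot: [[0.706, 0.708, -0.0], [0.708, -0.706, 0.0], [-0.0, -0.0, -1.0]]
contact_force: [0.5, -0.6, -1.3]
width: 0.656
gripper_force: 20.0
```

```bash
echo '[0.5, 0, 0, 0.6, 0, 0, 0, 0.5, 0, 0, 0, 0, 0, 0]' | python3 jog.py
```

```text
t: 16.12
tool_pos: [463.3, -309.8, 224.4]
eef_rot: [[0.706, 0.708, 0.0], [0.708, -0.706, -0.0], [-0.0, 0.0, -1.0]]
contact_force: [-0.8, 0.4, 2.4]
width: 0.655
gripper_force: 20.0
```

```bash
echo '[1, 0, 0, 0, 0, 0, 0, 1, 0, 0, 0, 0, 0, 0, 1, 0, 0, 0, 0, 0, 0, 1, 0, 0, -10, 0, 0, 0, 1, 0, 0, -40, 0, 0, 0, 1, 0, 0, -50, 0, 0, 0, 1, 0, 0, -40, 0, 0, 0, 1, 0, 0, -15, 0, 0, 0, 1, 20, -17, 0, 0, 0, 0, 1, 45, -39, 0, 0, 0, 0, 1, 45, -39, 0, 0, 0, 0, 1, 45, -39, 0, 0, 0, 0, 1, 45, -39, 0, 0, 0, 0, 1, 45, -39, 0, 0, 0, 0, 1, 45, -39, 0, 0, 0, 0, 1, 24, -19, 0, 0, 0, 0, 1, 0, 0, 0, 0, 0, 0, 1, 0, 0, 0, 0, 0, 0]' | python3 jog.py; python3 - <<'E'
from h import *
go(494,103.2,55,-45)
E
```

```text
t: 18.38
tool_pos: [493.4, 102.6, 378.3]
eef_rot: [[0.706, 0.708, -0.002], [0.708, -0.706, -0.001], [-0.002, -0.0, -1.0]]
contact_force: [0.6, 0.2, 0.1]
width: 1.002
gripper_force: 0.0
t 18.38 grasp now [493.2 102.4 198.3] psi -44.9
shift first (tool axes now) [  1.1   0.  143.3] then rotvec [-0.   0.1  0.1] | rotated first: shift [  0.8  -0.  143.3]
```

```bash
echo '[1, 0.8, 0, 25, 0, 0, 0, 1, 0, 0, 40, 0, 0, 0, 1, 0, 0, 40, 0, 0, 0, 1, 0, 0, 23, 0, 0, 0, 1, 0, 0, 10, 0, 0, 0, 1, 0, 0, 5, 0, 0, 0, 1, 0, 0, 0, 0, 0, 0, 0.35, 0, 0, 0, 0, 0, 0, 0.35, 0, 0, 0, 0, 0, 0, 0.35, 0, 0, 0, 0, 0, 0, 0.35, 0, 0, 0, 0, 0, 0, 0.35, 0, 0, 0, 0, 0, 0, 0.35, 0, 0, 0, 0, 0, 0]' | python3 jog.py 20;  python3 - <<'E'
from h import *
go(548.5,-309,185,-45)
E
```

```text
t: 20.0
tool_pos: [494.3, 103.8, 236.0]
eef_rot: [[0.706, 0.708, 0.0], [0.708, -0.706, -0.0], [0.0, 0.0, -1.0]]
contact_force: [0.1, -0.2, 0.1]
width: 0.503
gripper_force: 20.0
t 20.0 grasp now [494.4 103.7  56. ] psi -44.9
shift first (tool axes now) [-254.2  329.7 -128.9] then rotvec [ 0.  -0.   0.1] | rotated first: shift [-253.6  330.2 -129. ]
```

```bash
echo '[0.35, 0, 0, -10, 0, 0, 0, 0.35, 0, 0, -30, 0, 0, 0, 0.35, 0, 0, -45, 0, 0, 0, 0.35, 0, 0, -40, 0, 0, 0, 0.35, 0, 0, -15, 0, 0, 0, 0.35, -12, 15, 0, 0, 0, 0, 0.35, -22, 29, 0, 0, 0, 0, 0.35, -28, 36, 0, 0, 0, 0, 0.35, -28, 37, 0, 0, 0, 0, 0.35, -28, 37, 0, 0, 0, 0, 0.35, -28, 36, 0, 0, 0, 0, 0.35, -28, 36, 0, 0, 0, 0, 0.35, -28, 36, 0, 0, 0, 0, 0.35, -22, 29, 0, 0, 0, 0, 0.35, -18, 24, 0, 0, 0, 0, 0.35, -12, 15, 0, 0, 0, 0, 0.35, 0, 0, 0, 0, 0, 0, 0.35, 0, 0, 0, 0, 0, 0]' | python3 jog.py; python3 - <<'E'
from h import *
go(548.5,-309,62,-45)
E
```

```text
t: 22.25
tool_pos: [548.5, -308.0, 375.6]
eef_rot: [[0.706, 0.709, -0.001], [0.709, -0.706, 0.002], [0.0, -0.002, -1.0]]
contact_force: [-0.3, 0.7, -2.2]
width: 0.503
gripper_force: 20.0
t 22.25 grasp now [ 548.4 -307.8  195.6] psi -44.9
shift first (tool axes now) [ -0.8   0.9 133.6] then rotvec [-0.1 -0.   0.1] | rotated first: shift [ -0.7   0.7 133.6]
```

```bash
echo '[0.35, -0.7, 0.7, 20, 0, 0, 0, 0.35, 0, 0, 45, 0, 0, 0, 0.35, 0, 0, 40, 0, 0, 0, 0.35, 0, 0, 19, 0, 0, 0, 0.35, 0, 0, 7, 0, 0, 0, 0.35, 0, 0, 1.5, 0, 0, 0, 0.35, 0, 0, 0, 0, 0, 0, 0.35, 0, 0, 0, 0, 0, 0]' | python3 jog.py; echo '[0.35, 0, 0, 0.6, 0, 0, 0, 0.35, 0, 0, 0, 0, 0, 0]' | python3 jog.py; echo '[0.35, 0, 0, 0.6, 0, 0, 0, 0.35, 0, 0, 0, 0, 0, 0]' | python3 jog.py
```

```text
t: 23.25
tool_pos: [549.0, -310.2, 244.6]
eef_rot: [[0.706, 0.708, 0.002], [0.708, -0.706, -0.001], [0.0, 0.002, -1.0]]
contact_force: [-0.5, -0.0, -1.6]
width: 0.502
gripper_force: 20.0
t: 23.5
tool_pos: [548.7, -310.1, 243.1]
eef_rot: [[0.706, 0.708, 0.0], [0.708, -0.706, -0.0], [0.0, 0.0, -1.0]]
contact_force: [-0.3, -0.3, -1.5]
width: 0.505
gripper_force: 20.0
t: 23.75
tool_pos: [548.7, -310.1, 242.2]
eef_rot: [[0.706, 0.708, -0.0], [0.708, -0.706, 0.0], [-0.0, -0.0, -1.0]]
contact_force: [-0.8, -0.1, -1.7]
width: 0.508
gripper_force: 20.0
```

```bash
echo '[0.35, 0, 0, 0.6, 0, 0, 0, 0.35, 0, 0, 0, 0, 0, 0]' | python3 jog.py
```

```text
t: 24.0
tool_pos: [548.7, -310.1, 242.0]
eef_rot: [[0.706, 0.708, 0.0], [0.708, -0.706, -0.0], [-0.0, 0.0, -1.0]]
contact_force: [-0.7, 0.4, 1.9]
width: 0.502
gripper_force: 20.0
```

```bash
echo '[1, 0, 0, 0, 0, 0, 0, 1, 0, 0, 0, 0, 0, 0, 1, 0, 0, 0, 0, 0, 0, 1, 0, 0, -10, 0, 0, 0, 1, 0, 0, -40, 0, 0, 0, 1, 0, 0, -50, 0, 0, 0, 1, 0, 0, -40, 0, 0, 0, 1, 0, 0, -20, 0, 0, 0, 1, 0, 0, 0, 0, 0, 9.6, 1, 0, 0, 0, 0, 0, 9.6, 1, 0, 0, 0, 0, 0, 9.6, 1, 0, 0, 0, 0, 0, 9.6, 1, 0, 0, 0, 0, 0, 9.4, 1, 0, 0, 0, 0, 0, 0]' | python3 jog.py; python3 - <<'E'
from h import *
go(500,27,201,-92.7)
go(500,27,150,-92.7,40)
E
```

```text
t: 25.75
tool_pos: [548.6, -310.0, 402.4]
eef_rot: [[0.999, -0.045, 0.001], [-0.045, -0.999, -0.001], [0.001, 0.001, -1.0]]
contact_force: [0.7, 0.2, 0.1]
width: 0.998
gripper_force: 0.0
t 25.75 grasp now [ 548.8 -310.1  222.4] psi -92.6
shift first (tool axes now) [ -63.8 -334.5   21.1] then rotvec [ 0.  -0.   0.1] | rotated first: shift [ -64.5 -334.4   21.4]
t 25.75 grasp now [ 548.8 -310.1  222.4] psi -92.6
shift first (tool axes now) [-179.6 -334.8  114.2] then rotvec [-0.  40.   0.1] | rotated first: shift [-211.6 -334.4  -28.1]
```

```bash
echo '[1, -10, -20, 0, 0, 0, 0, 1, -25, -45, 0, 0, 0, 0, 1, -25, -45, 0, 0, 0, 0, 1, -25, -45, 0, 0, 0, 0, 1, -25, -45, 0, 0, 0, 0, 1, -25, -45, 0, 0, 0, 0, 1, -25, -45, 0, 0, 0, 0, 1, -20, -45, 0, 0, 0, 0, 1, 0, 0, 20, 0, 10, 0, 1, 0, 0, 0, 0, 10, 0, 1, 0, 0, 0, 0, 10, 0, 1, 0, 0, 0, 0, 10, 0, 1, 0, 0, 0, 0, 0, 0, 1, 0, 0, 0, 0, 0, 0]' | python3 jog.py; python3 - <<'E'
from h import *
from plant import robot
go(580,23,25,-92.7,40)
go(503.8,26.6,116.9,-92.7,40)
d=robot.snapshot("wrist");cv2.imwrite("pics/w1.png",cv2.cvtColor(d["frame"],cv2.COLOR_RGB2BGR))
d=robot.snapshot("top");W=cloud(d)
for n,r,a,b in [("bottle",(320,180,430,330),104,125),("jar",(320,180,430,330),94,103),("cup",(360,235,410,285),55,66)]:
    print(n,circ(box(W,r,a,b)))
E
```

```text
t: 27.5
tool_pos: [384.9, 33.0, 382.1]
eef_rot: [[0.766, -0.046, 0.641], [-0.035, -0.999, -0.03], [0.641, 0.001, -0.767]]
contact_force: [0.5, -0.4, 0.4]
width: 0.999
gripper_force: 0.0
t 27.5 grasp now [500.2  27.6 244. ] psi -92.6
shift first (tool axes now) [-79.5   0.7 219.3] then rotvec [-0.   0.1  0.1] | rotated first: shift [-79.9   0.8 219.1]
t 27.5 grasp now [500.2  27.6 244. ] psi -92.6
shift first (tool axes now) [-79.1   0.7  99.9] then rotvec [-0.   0.1  0.1] | rotated first: shift [-79.3   0.8  99.7]
bottle [ 548.2 -308.4   27.   130.   548.  -307.2  112.1  116.3]
jar [ 458.2 -305.8  215.3  560.   385.1 -305.6   99.   103. ]
cup [ 442.6 -302.   101.9  168.   457.1 -307.4   59.    65.2]
```

View pics/w1.png

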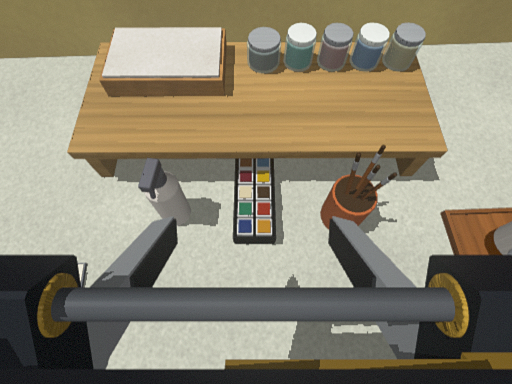

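The wrist view shows the tin at (254,200), centred between the fingers. The spray bottle (165,200) and brush pot (350,200) are both clear of the finger line.

```bash
echo '[1, -20, 0.7, 20, 0, 0, 0, 1, -30, 0, 40, 0, 0, 0, 1, -29.6, 0, 40, 0, 0, 0, 1, 0, 0, 40, 0, 0, 0, 1, 0, 0, 30, 0, 0, 0, 1, 0, 0, 15, 0, 0, 0, 1, 0, 0, 0, 0, 0, 0, 1, 0, 0, 0, 0, 0, 0]' | python3 jog.py 25; python3 - <<'E'
from h import *
go(580,23,25,-92.7,40)
E
```

```text
t: 28.6
tool_pos: [417.3, 32.0, 260.6]
eef_rot: [[0.766, -0.013, 0.643], [-0.032, -0.999, 0.018], [0.642, -0.034, -0.766]]
contact_force: [-0.1, -0.8, -0.3]
width: 0.995
gripper_force: 0.0
t 28.6 grasp now [533.   35.2 122.7] psi -90.7
shift first (tool axes now) [-26.5   6.3 105. ] then rotvec [-2.7  0.1  0.2] | rotated first: shift [-26.6   1.3 105.2]
```

```bash
echo '[1, 0, 0, 0, 0, 0, 0, 1, 0, 0, 0, 0, 0, 0]' | python3 jog.py; python3 - <<'E'
from h import *
from plant import robot
print(robot.state()["q"].round(1))
go(580,23,25,-92.7,40)
E
```

```text
t: 28.85
tool_pos: [416.8, 32.0, 260.8]
eef_rot: [[0.766, -0.014, 0.643], [-0.032, -0.999, 0.017], [0.642, -0.034, -0.766]]
contact_force: [0.1, -0.2, -0.7]
width: 1.001
gripper_force: 0.0
[ -8.    5.1 133.8  76.4   6.3   9.4]
t 28.85 grasp now [532.6  35.1 123. ] psi -90.8
shift first (tool axes now) [-26.4   6.2 105.5] then rotvec [-2.7  0.   0.2] | rotated first: shift [-26.4   1.3 105.7]
```

```bash
echo '[1, 0, 0, 0, -2.7, -7, 0, 1, 0, 0, 0, 0, -6, 0, 1, 0, 0, 0, 0, 0, 0, 1, 0, 0, 0, 0, 0, 0]' | python3 jog.py; python3 - <<'E'
from h import *
from plant import robot
print(robot.state()["q"].round(1))
go(579,23,25,-92.7,27)
go(549,24.4,85,-92.7,27)
E
```

```text
t: 29.35
tool_pos: [418.9, 39.9, 261.4]
eef_rot: [[0.806, 0.006, 0.592], [-0.03, -0.998, 0.051], [0.592, -0.059, -0.804]]
contact_force: [0.5, -0.1, 0.8]
width: 1.001
gripper_force: 0.0
[ -7.4   5.1 131.9  45.6  10.2  40.6]
t 29.35 grasp now [525.5  49.1 116.6] psi -89.6
shift first (tool axes now) [ 18.7  18.  106.9] then rotvec [-4.5 -9.2  0.8] | rotated first: shift [ 35.9   9.3 103.6]
t 29.35 grasp now [525.5  49.1 116.6] psi -89.6
shift first (tool axes now) [30.  12.9 41. ] then rotvec [-4.5 -9.2  0.8] | rotated first: shift [36.4  9.3 36.5]
```

```bash
echo '[1, 0, 0, 0, -1.5, -3, 0.3, 1, 0, 0, 0, -1.5, -3, 0.3, 1, 0, 0, 0, -1.5, -3.2, 0.2, 1, 0, 0, 0, 0, 0, 0, 1, 0, 0, 0, 0, 0, 0]' | python3 jog.py; python3 - <<'E'
from h import *
from plant import robot
print(robot.state()["q"].round(1))
go(579,23,25,-92.7,27)
go(549,24.4,85,-92.7,27)
E
```

```text
t: 29.98
tool_pos: [418.7, 41.0, 260.9]
eef_rot: [[0.882, -0.037, 0.47], [-0.038, -0.999, -0.008], [0.47, -0.011, -0.883]]
contact_force: [0.5, -0.4, 0.2]
width: 1.003
gripper_force: 0.0
[ -4.7   5.5 128.    5.6  18.6  82.7]
t 29.98 grasp now [503.2  39.6 102. ] psi -92.1
shift first (tool axes now) [ 34.5  12.  103.8] then rotvec [-0.8 -1.   0.2] | rotated first: shift [ 36.3  10.4 103.3]
t 29.98 grasp now [503.2  39.6 102. ] psi -92.1
shift first (tool axes now) [36.1 11.1 36.7] then rotvec [-0.8 -1.   0.2] | rotated first: shift [36.8 10.4 36.2]
```

```bash
echo '[1, 0, 0, 0, -0.8, -1, 0.2, 1, 9, 3.4, 9, 0, 0, 0, 1, 18, 4, 18, 0, 0, 0, 1, 9.6, 3, 9, 0, 0, 0, 1, 0, 0, 0, 0, 0, 0, 1, 0, 0, 0, 0, 0, 0]' | python3 jog.py; python3 - <<'E'
from h import *
from plant import robot
print(robot.state()["q"].round(1))
go(579,23,25,-92.7,27)
E
```

```text
t: 30.72
tool_pos: [466.7, 28.1, 245.3]
eef_rot: [[0.891, -0.047, 0.452], [-0.041, -0.999, -0.022], [0.453, 0.001, -0.892]]
contact_force: [-1.3, -0.6, -0.1]
width: 0.997
gripper_force: 0.0
[ -5.6  10.9 123.9   4.1  18.4  83.4]
t 30.73 grasp now [548.1  24.2  84.8] psi -92.7
shift first (tool axes now) [ 0.2 -0.2 67.3] then rotvec [0.  0.1 0. ] | rotated first: shift [ 0.1 -0.2 67.3]
```

```bash
echo '[1, 0, 0, 10, 0, 0, 0, 1, 0, 0, 20, 0, 0, 0, 1, 0, 0, 18, 0, 0, 0, 1, 0, 0, 10, 0, 0, 0, 1, 0, 0, 4, 0, 0, 0, 1, 0, 0, 0, 0, 0, 0, 1, 0, 0, 0, 0, 0, 0]' | python3 jog.py; python3 - <<'E'
from h import *
from plant import robot
print(robot.state()["q"].round(1))
go(579,23,25,-92.7,27)
E
```

```text
t: 31.6
tool_pos: [495.4, 26.8, 190.8]
eef_rot: [[0.89, -0.047, 0.454], [-0.041, -0.999, -0.022], [0.454, 0.001, -0.891]]
contact_force: [-0.2, 0.0, -1.4]
width: 1.001
gripper_force: 0.0
[ -5.4  18.5 124.6   7.   10.   80.7]
t 31.6 grasp now [577.1  22.8  30.5] psi -92.7
shift first (tool axes now) [-0.7 -0.2  5.7] then rotvec [ 0. -0.  0.] | rotated first: shift [-0.7 -0.2  5.7]
```

```bash
python3 - <<'E'
from h import *
go(578,23,25,-92.7,20)
E
```

```text
t 31.6 grasp now [577.1  22.8  30.5] psi -92.7
shift first (tool axes now) [20.3 -0.1  6.6] then rotvec [ 0. -7.  0.] | rotated first: shift [21.  -0.1  4.1]
```

```bash
echo '[1, 5, 0, 0, 0, -1.75, 0, 1, 5, 0, 0, 0, -1.75, 0, 1, 5, 0, 0, 0, -1.75, 0, 1, 5.5, 0, 0, 0, -1.75, 0, 1, 0, 0, 4, 0, 0, 0, 1, 0, 0, 0, 0, 0, 0, 1, 0, 0, 0, 0, 0, 0]' | python3 jog.py; python3 - <<'E'
from h import *
from plant import robot
print(robot.state()["q"].round(1))
go(578,23,25,-92.7,20)
d=robot.snapshot("side");cv2.imwrite("pics/s2.png",cv2.cvtColor(d["frame"],cv2.COLOR_RGB2BGR))
E
```

```text
t: 32.48
tool_pos: [515.0, 25.9, 194.8]
eef_rot: [[0.939, -0.047, 0.341], [-0.044, -0.999, -0.017], [0.341, 0.001, -0.94]]
contact_force: [0.4, -0.2, -0.2]
width: 0.999
gripper_force: 0.0
[ -5.2  19.6 118.9   2.2  21.6  85.6]
t 32.48 grasp now [576.3  22.9  25.7] psi -92.7
shift first (tool axes now) [ 1.2 -0.1  1.2] then rotvec [0. 0. 0.] | rotated first: shift [ 1.2 -0.1  1.2]
```

View pics/s2.png

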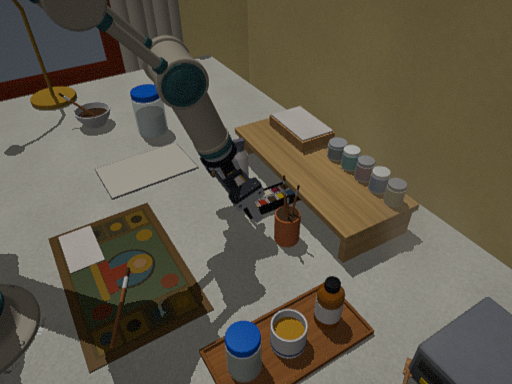

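The side view shows all three pots upright on the tray at (242,350), (289,333) and (329,302), and the gripper over the tin's near end at (265,200).

```bash
echo '[0.45, 0, 0, 0.7, 0, 0, 0, 0.45, 0, 0, 0, 0, 0, 0, 0.45, 0, 0, 0, 0, 0, 0, 0.45, 0, 0, 0, 0, 0, 0, 0.45, 0, 0, 0, 0, 0, 0, 0.45, 0, 0, 0, 0, 0, 0]' | python3 jog.py 25; echo '[0.45, -4.7, 0, -1.7, 0, 0, 0, 0.45, -9.4, 0, -3.4, 0, 0, 0, 0.45, -9.4, 0, -3.4, 0, 0, 0, 0.45, -9.4, 0, -3.4, 0, 0, 0, 0.45, -4.7, 0, -1.7, 0, 0, 0, 0.45, 0, 0, 0, 0, 0, 0]' | python3 jog.py; python3 - <<'E'
from h import *
from plant import robot
print(robot.state()["q"].round(1))
go(430,30,25,-92.7,20)
E
```

```text
t: 33.28
tool_pos: [515.7, 25.8, 194.4]
eef_rot: [[0.939, -0.047, 0.341], [-0.044, -0.999, -0.017], [0.342, 0.001, -0.94]]
contact_force: [-0.9, -0.9, -0.1]
width: 0.595
gripper_force: 25.0
t: 34.02
tool_pos: [474.7, 27.8, 194.5]
eef_rot: [[0.939, -0.047, 0.34], [-0.044, -0.999, -0.017], [0.34, 0.001, -0.94]]
contact_force: [-4.5, -1.3, 7.8]
width: 0.595
gripper_force: 25.0
[ -5.4  17.1 123.6   2.7  19.4  84.9]
t 34.02 grasp now [535.8  24.8  25.2] psi -92.7
shift first (tool axes now) [-100.1   -0.2  -35.9] then rotvec [0.  0.1 0. ] | rotated first: shift [-100.    -0.1  -36. ]
```

```bash
echo '[0.45, -7, 0, -2.5, 0, 0, 0, 0.45, -14, 0, -5.1, 0, 0, 0, 0.45, -14, 0, -5.1, 0, 0, 0, 0.45, -14, 0, -5.1, 0, 0, 0, 0.45, -14, 0, -5.1, 0, 0, 0, 0.45, -14, 0, -5.1, 0, 0, 0, 0.45, -14, 0, -5.1, 0, 0, 0, 0.45, -7, 0, -2.5, 0, 0, 0, 0.45, 0, 0, 0, 0, 0, 0]' | python3 jog.py; python3 - <<'E'
from h import *
from plant import robot
print(robot.state()["q"].round(1))
go(430,30,25,-92.7,20)
E
```

```text
t: 35.15
tool_pos: [370.3, 32.7, 194.5]
eef_rot: [[0.939, -0.046, 0.34], [-0.043, -0.999, -0.017], [0.34, 0.001, -0.94]]
contact_force: [-7.9, -0.7, 14.2]
width: 0.596
gripper_force: 25.0
[ -6.4  10.3 135.5   4.9  14.4  81.8]
t 35.15 grasp now [431.4  29.7  25.2] psi -92.7
shift first (tool axes now) [-1.8 -0.2 -0.3] then rotvec [0.  0.1 0.1] | rotated first: shift [-1.8 -0.2 -0.3]
```

```bash
echo '[1, 0, 0, 0, 0, 0, 0, 1, 0, 0, 0, 0, 0, 0, 1, 0, 0, 0, 0, 0, 0, 1, 3, 0, -9, 0, 0, 0, 1, 14, 0, -38, 0, 0, 0, 1, 17, 0, -47, 0, 0, 0, 1, 17, 0, -47, 0, 0, 0, 1, 10, 0, -28, 0, 0, 0, 1, 0, 0, 0, 0, -6, 0, 1, 0, 0, 0, 0, -7, 0, 1, 0, 0, 0, 0, -7, 0, 1, 0, 0, 0, 0, 0, 0, 1, 0, 0, 0, 0, 0, 0]' | python3 jog.py; python3 - <<'E'
from h import *
from plant import robot
go(502,26.5,200,-92.7)
d=robot.snapshot("top");np.savez("top2.npz",**d);cv2.imwrite("pics/t2.png",cv2.cvtColor(d["frame"],cv2.COLOR_RGB2BGR));d=robot.snapshot("side");cv2.imwrite("pics/s3.png",cv2.cvtColor(d["frame"],cv2.COLOR_RGB2BGR))
E
```

```text
t: 36.78
tool_pos: [370.9, 32.7, 374.1]
eef_rot: [[0.999, -0.047, 0.002], [-0.047, -0.999, -0.001], [0.002, 0.001, -1.0]]
contact_force: [-0.4, -0.8, -1.1]
width: 1.0
gripper_force: 0.0
t 36.77 grasp now [371.2  32.6 194.1] psi -92.7
shift first (tool axes now) [ 1.312e+02  1.000e-01 -5.700e+00] then rotvec [ 0.1 -0.1  0. ] | rotated first: shift [ 1.312e+02  1.000e-01 -5.900e+00]
```

View pics/t2.png

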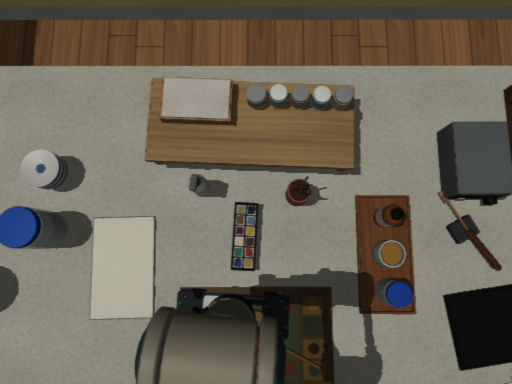

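The tin is fully out, spanning (232,203) to (257,271), and unobstructed. The pad's corners are at about (92,217), (154,216), (155,318) and (91,320).

```bash
python3 - <<'E'
from h import *
d=np.load("top2.npz");W=cloud(d);f=d["frame"]
m=np.zeros((384,512),np.uint8);m[195:285,220:270]=(W[195:285,220:270,2]>17)*255
m=cv2.morphologyEx(m,cv2.MORPH_OPEN,np.ones((3,3)));P=W[m>0];print("tin",rect(P))
g=cv2.medianBlur(cv2.cvtColor(f,cv2.COLOR_RGB2GRAY),5)
print(g[267,60:130:3],g[267,130:190:3])
T=d["cam_to_world"]
def w(u,v,z):
    r=T[:3,:3]@np.array([(u-d["cx"])/d["fx"],(v-d["cy"])/d["fy"],1]);return T[:3,3]+r*(z-T[2,3])/r[2]
m=np.zeros_like(g);m[205:335,80:170]=(g[205:335,80:170]>148)*255
m=cv2.morphologyEx(m,cv2.MORPH_OPEN,np.ones((9,9)));n,l,s,c=cv2.connectedComponentsWithStats(m);k=1+s[1:,4].argmax();print(s[k])
v,u=np.where(l==k);Q=np.array([w(a,b,4) for a,b in zip(u,v)]);print("pad inner",rect(Q),Q.mean(0))
m=np.zeros_like(g);m[185:325,345:425]=255
p=box(W,(345,185,425,325),9,16);print("tray",rect(p))
E
```

```text
tin [503.3  21.2  66.  146.3  86.8]
[139 135 135 135 133 135 136 137 137 137 134 171 174 174 174 174 174 174
 174 174 174 174 174 174] [174 174 173 174 173 173 173 171 100 137 137 137 137 139 139 139 139 138
 140 138]
[  91  217   62  102 5999]
pad inner [432.3 320.  234.5 143.7   1.5] [429.90741183 320.02599827   4.        ]
tray [ 463.5 -308.4  131.4  278.9   89.4]
```

```bash
python3 - <<'E'
from h import *
def run(name,npz):
    d=np.load(npz) if npz else None
    return d
d=np.load("top2.npz");f=d["frame"];g=cv2.cvtColor(f,cv2.COLOR_RGB2GRAY);T=d["cam_to_world"]
def w(u,v,z):
    r=T[:3,:3]@np.array([(u-d["cx"])/d["fx"],(v-d["cy"])/d["fy"],1]);return T[:3,3]+r*(z-T[2,3])/r[2]
# fit: tin edges per row at mid rows
L=[];R=[]
for v in range(212,264,4):
    row=g[v].astype(int);u0=next(u for u in range(222,246) if row[u]<85);u1=next(u for u in range(268,248,-1) if row[u]<60)
    L.append(w(u0-.5,v,28));R.append(w(u1+.5,v,28))
L=np.array(L);R=np.array(R)
for E in(L,R):
    c=np.polyfit(E[:,0],E[:,1],1);print("tin edge at 503: %.1f ang %.2f"%(np.polyval(c,503),np.degrees(np.arctan(c[0]))))
print((L-R)[:,1].round(1))
g2=cv2.medianBlur(g,3).astype(int)
def edges(pts):
    return np.array([w(u,v,4) for u,v in pts])
A=edges([(next(u for u in range(80,120) if g2[v,u]>155)-.5,v) for v in range(225,312,4)])
B=edges([(next(u for u in range(170,130,-1) if g2[v,u]>155)+.5,v) for v in range(225,312,4)])
C=edges([(u,next(v for v in range(205,240) if g2[v,u]>155)-.5) for u in range(98,150,4)])
D=edges([(u,next(v for v in range(335,300,-1) if g2[v,u]>155)+.5) for u in range(98,150,4)])
for E in(A,B):
    c=np.polyfit(E[:,0],E[:,1],1);print("side y at432 %.1f ang %.2f"%(np.polyval(c,432),np.degrees(np.arctan(c[0]))))
for E in(C,D):
    c=np.polyfit(E[:,1],E[:,0],1);print("end x at320 %.1f ang %.2f"%(np.polyval(c,320),-np.degrees(np.arctan(c[0]))))
E
```

```text
tin edge at 503: 56.0 ang -3.17
tin edge at 503: -4.3 ang -3.71
[61.9 59.5 59.4 64.  61.5 59.1 56.6 58.9 63.5 58.7 58.6 60.8 60.7]
side y at432 391.6 ang 1.62
side y at432 248.6 ang 1.46
end x at320 549.5 ang 1.61
end x at320 315.0 ang 1.47
```

View pics/s3.png

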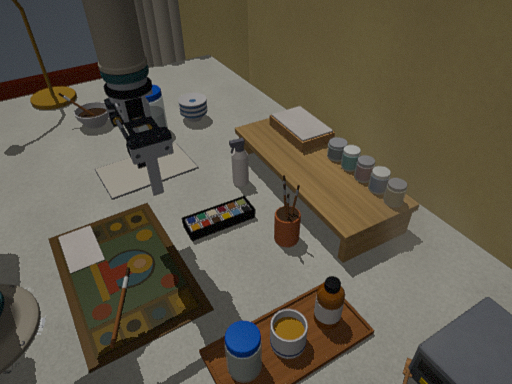

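The side view shows the tin clear of the shelf at (219,217), with the spray bottle and brush pot where they were.

```bash
echo '[1, 20, 0, 20, 0, 0, 0.3, 1, 45, 0, 40, 0, 0, 0, 1, 45, 0, 40, 0, 0, 0, 1, 21.2, 0, 30, 0, 0, 0, 1, 0, 0, 20, 0, 0, 0, 1, 0, 0, 10, 0, 0, 0, 1, 0, 0, 0, 0, 0, 0, 1, 0, 0, 0, 0, 0, 0]' | python3 jog.py; python3 - <<'E'
from h import *
go(503,26,23,-93)
E
```

```text
t: 37.88
tool_pos: [502.3, 25.9, 214.9]
eef_rot: [[0.999, -0.052, 0.002], [-0.052, -0.999, -0.001], [0.002, 0.001, -1.0]]
contact_force: [-0.3, -0.2, 0.7]
width: 1.0
gripper_force: 0.0
t 37.88 grasp now [502.6  25.7  34.9] psi -93.0
shift first (tool axes now) [ 0.7 -0.2 11.9] then rotvec [ 0.1 -0.1  0. ] | rotated first: shift [ 0.7 -0.2 11.9]
```

```bash
echo '[1, 0.7, 0, 6, 0, 0, 0, 1, 0, 0, 5, 0, 0, 0, 1, 0, 0, 0.7, 0, 0, 0, 0.45, 0, 0, 0, 0, 0, 0, 0.45, 0, 0, 0, 0, 0, 0, 0.45, 0, 0, 0, 0, 0, 0, 0.45, 0, 0, 0, 0, 0, 0, 0.45, 0, 0, 0, 0, 0, 0, 0.45, 0, 0, -4, 0, 0, 0, 0.45, 0, 0, -10, 0, 0, 0, 0.45, 0, 0, -20, 0, 0, 0, 0.45, 0, 0, -25, 0, 0, 0, 0.45, 0, 0, -15, 0, 0, 0, 0.45, 0, 0, -6, 0, 0, 0, 0.45, 0, 0, 0, 0, 0, 0]' | python3 jog.py 35; python3 - <<'E'
from h import *
go(431.7,319.5,100,-88.5)
E
```

```text
t: 39.75
tool_pos: [502.8, 25.9, 282.3]
eef_rot: [[0.999, -0.052, -0.0], [-0.052, -0.999, -0.001], [-0.0, 0.001, -1.0]]
contact_force: [0.6, 0.0, -2.8]
width: 0.589
gripper_force: 35.0
t 39.75 grasp now [502.7  25.8 102.3] psi -93.0
shift first (tool axes now) [ -86.2 -289.5    2.1] then rotvec [ 0.   0.  -4.5] | rotated first: shift [ -63.4 -295.4    2.3]
```

```bash
echo '[0.45, -5, -15, 0, 0, 0, 0, 0.45, -9, -30, 0, 0, 0, 0, 0.45, -11, -37, 0, 0, 0, 0, 0.45, -11, -37, 0, 0, 0, 0, 0.45, -11, -37, 0, 0, 0, 0, 0.45, -11, -37, 0, 0, 0, 0, 0.45, -11, -37, 0, 0, 0, 0, 0.45, -10, -32, 0, 0, 0, 0, 0.45, -7.2, -27.5, 0, 0, 0, 0, 0.45, 0, 0, 0, 0, 0, -1.5, 0.45, 0, 0, 0, 0, 0, -3, 0.45, 0, 0, 0, 0, 0, 0, 0.45, 0, 0, 0, 0, 0, 0]' | python3 jog.py;  python3 - <<'E'
from h import *
from plant import robot
go(431.7,319.5,28,-88.5)
d=robot.snapshot("side");cv2.imwrite("pics/s4.png",cv2.cvtColor(d["frame"],cv2.COLOR_RGB2BGR)[60:300,60:320])
E
```

```text
t: 41.38
tool_pos: [431.7, 319.0, 281.7]
eef_rot: [[1.0, 0.026, -0.001], [0.026, -1.0, -0.001], [-0.001, 0.001, -1.0]]
contact_force: [0.8, -0.7, -1.7]
width: 0.591
gripper_force: 35.0
t 41.38 grasp now [431.5 318.7 101.7] psi -88.5
shift first (tool axes now) [ 0.1 -0.6 73.7] then rotvec [ 0.1  0.1 -0. ] | rotated first: shift [-0.  -0.5 73.7]
```

View pics/s4.png

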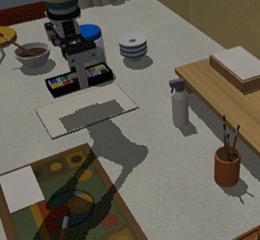

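The crop shows the tin held level above the pad at (80,80).

```bash
echo '[0.45, 0, -0.5, 15, 0, 0, 0, 0.45, 0, 0, 25, 0, 0, 0, 0.45, 0, 0, 20, 0, 0, 0, 0.45, 0, 0, 9, 0, 0, 0, 0.45, 0, 0, 4, 0, 0, 0, 0.45, 0, 0, 0, 0, 0, 0, 0.45, 0, 0, 0, 0, 0, 0]' | python3 jog.py; echo '[0.45, 0, 0, 0.8, 0, 0, 0, 0.45, 0, 0, 0, 0, 0, 0]' | python3 jog.py; echo '[0.45, 0, 0, 0.8, 0, 0, 0, 0.45, 0, 0, 0, 0, 0, 0]' | python3 jog.py
```

```text
t: 42.3
tool_pos: [432.1, 320.1, 209.6]
eef_rot: [[1.0, 0.027, 0.001], [0.027, -1.0, -0.0], [0.001, 0.0, -1.0]]
contact_force: [-0.8, 0.1, -1.8]
width: 0.59
gripper_force: 35.0
t: 42.55
tool_pos: [431.8, 320.0, 208.5]
eef_rot: [[1.0, 0.027, 0.0], [0.027, -1.0, -0.001], [0.0, 0.001, -1.0]]
contact_force: [0.5, -0.2, -1.3]
width: 0.592
gripper_force: 35.0
t: 42.8
tool_pos: [431.8, 319.9, 207.4]
eef_rot: [[1.0, 0.027, -0.0], [0.027, -1.0, -0.001], [-0.0, 0.001, -1.0]]
contact_force: [-0.4, -0.3, -1.6]
width: 0.592
gripper_force: 35.0
```

```bash
echo '[0.45, 0, 0, 0.6, 0, 0, 0, 0.45, 0, 0, 0, 0, 0, 0]' | python3 jog.py; echo '[0.45, 0, 0, 0.6, 0, 0, 0, 0.45, 0, 0, 0, 0, 0, 0]' | python3 jog.py
```

```text
t: 43.05
tool_pos: [431.8, 319.9, 206.7]
eef_rot: [[1.0, 0.027, -0.0], [0.027, -1.0, -0.001], [-0.0, 0.001, -1.0]]
contact_force: [-0.6, 0.3, -2.4]
width: 0.595
gripper_force: 35.0
t: 43.3
tool_pos: [431.8, 319.9, 206.3]
eef_rot: [[1.0, 0.027, -0.0], [0.027, -1.0, -0.001], [-0.0, 0.001, -1.0]]
contact_force: [-0.1, -0.7, -1.7]
width: 0.597
gripper_force: 35.0
```

```bash
echo '[0.45, 0, 0, 0.5, 0, 0, 0, 0.45, 0, 0, 0, 0, 0, 0]' | python3 jog.py; echo '[0.45, 0, 0, 0.4, 0, 0, 0, 0.45, 0, 0, 0, 0, 0, 0]' | python3 jog.py
```

```text
t: 43.55
tool_pos: [431.8, 319.9, 206.3]
eef_rot: [[1.0, 0.027, 0.0], [0.027, -1.0, -0.001], [0.0, 0.001, -1.0]]
contact_force: [-1.0, -1.4, 5.7]
width: 0.591
gripper_force: 35.0
t: 43.8
tool_pos: [431.8, 319.9, 206.3]
eef_rot: [[1.0, 0.027, 0.0], [0.027, -1.0, -0.001], [0.0, 0.001, -1.0]]
contact_force: [-2.6, -0.5, 8.0]
width: 0.596
gripper_force: 35.0
```

```bash
echo '[1, 0, 0, 0, 0, 0, 0, 1, 0, 0, 0, 0, 0, 0, 1, 0, 0, 0, 0, 0, 0, 1, 0, 0, -5, 0, 0, 0, 1, 0, 0, -35, 0, 0, 0, 1, 0, 0, -50, 0, 0, 0, 1, 0, 0, -50, 0, 0, 0, 1, 0, 0, -35, 0, 0, 0, 1, 0, 0, -10, 0, 0, 0, 1, 5, 30, 0, 0, 0, 0, 1, 8, 50, 0, 0, 0, 0, 1, 8, 50, 0, 0, 0, 0, 1, 8, 50, 0, 0, 0, 0, 1, 8, 50, 0, 0, 0, 0, 1, 8, 50, 0, 0, 0, 0, 1, 8, 50, 0, 0, 0, 0, 1, 8, 50, 0, 0, 0, 0]' | python3 jog.py 20; echo '[1, 8, 50, 0, 0, 0, 0, 1, 8, 50, 0, 0, 0, 0, 1, 8, 50, 0, 0, 0, 0, 1, 8, 50, 0, 0, 0, 0, 1, 5, 30, 0, 0, 0, 0, 1, 3, 23, 0, 0, 0, 0, 1, 0, 0, 0, 0, 0, -8.7, 1, 0, 0, 0, 0, 0, -8.7, 1, 0, 0, 0, 0, 0, -8.7, 1, 0, 0, 0, 0, 0, -8.7, 1, 0, 0, 0, 0, 0, -8.7, 1, 0, 0, 0, 0, 0, 0, 1, 0, 0, 0, 0, 0, 0]' | python3 jog.py; python3 - <<'E'
from h import *
from plant import robot
go(548.6,-310,62,-45)
d=robot.snapshot("top");np.savez("top3.npz",**d)
W=cloud(d);m=np.zeros((384,512),np.uint8);m[205:335,85:165]=(W[205:335,85:165,2]>21)*255
P=W[cv2.morphologyEx(m,cv2.MORPH_OPEN,np.ones((3,3)))>0];print("tin on pad",rect(P),P[:,2].min(),P[:,2].max())
cv2.imwrite("pics/t3.png",cv2.resize(cv2.cvtColor(d["frame"],cv2.COLOR_RGB2BGR)[190:340,50:450],None,fx=2,fy=2,interpolation=cv2.INTER_NEAREST))
E
```

```text
t: 45.92
tool_pos: [502.6, -59.8, 389.1]
eef_rot: [[1.0, 0.026, -0.003], [0.026, -1.0, 0.0], [-0.003, -0.0, -1.0]]
contact_force: [0.8, -0.2, 0.1]
width: 0.997
gripper_force: 0.0
t: 47.55
tool_pos: [549.6, -309.8, 390.3]
eef_rot: [[0.708, 0.706, -0.001], [0.706, -0.708, -0.0], [-0.001, -0.001, -1.0]]
contact_force: [0.0, -0.8, 0.2]
width: 1.001
gripper_force: 0.0
t 47.55 grasp now [ 549.4 -309.8  210.3] psi -45.1
shift first (tool axes now) [ -0.8  -0.5 148.3] then rotvec [-0.   0.  -0.1] | rotated first: shift [ -0.9  -0.6 148.3]
tin on pad [435.  169.5 157.5 360.2   1. ] 21.175158383825874 937.0751238870412
```

View pics/t3.png

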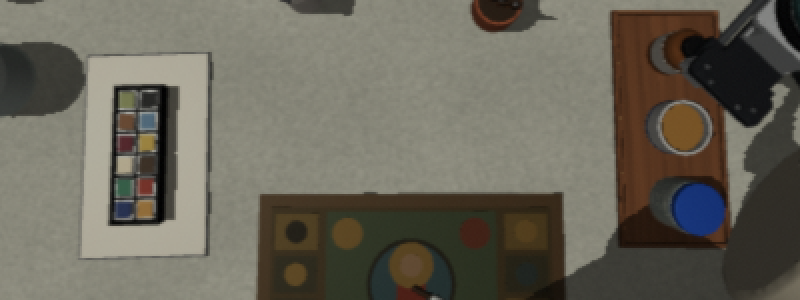

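The tin lies centred on the pad, from (110,86) to (165,223) in the crop. Next I put the pots back, starting with the bottle.

```bash
echo '[1, -0.8, -0.5, 25, 0, 0, 0, 1, 0, 0, 40, 0, 0, 0, 1, 0, 0, 40, 0, 0, 0, 1, 0, 0, 28, 0, 0, 0, 1, 0, 0, 10, 0, 0, 0, 1, 0, 0, 5, 0, 0, 0, 1, 0, 0, 0, 0, 0, 0, 0.35, 0, 0, 0, 0, 0, 0, 0.35, 0, 0, 0, 0, 0, 0, 0.35, 0, 0, 0, 0, 0, 0, 0.35, 0, 0, 0, 0, 0, 0, 0.35, 0, 0, 0, 0, 0, 0, 0.35, 0, 0, 0, 0, 0, 0, 0.35, 0, 0, -10, 0, 0, 0, 0.35, 0, 0, -30, 0, 0, 0, 0.35, 0, 0, -45, 0, 0, 0, 0.35, 0, 0, -35, 0, 0, 0, 0.35, 0, 0, -15, 0, 0, 0, 0.35, 0, 0, 0, 0, 0, 0]' | python3 jog.py 20;  python3 - <<'E'
from h import *
go(494.2,103.6,190,-45)
E
```

```text
t: 49.98
tool_pos: [548.7, -310.2, 378.5]
eef_rot: [[0.707, 0.707, 0.001], [0.707, -0.707, -0.002], [-0.001, 0.002, -1.0]]
contact_force: [0.4, 0.1, -2.5]
width: 0.502
gripper_force: 20.0
t 49.98 grasp now [ 548.9 -310.6  198.5] psi -45.0
shift first (tool axes now) [ 254.2 -331.1    7.7] then rotvec [0.1 0.  0. ] | rotated first: shift [ 254.1 -331.2    8.5]
```

```bash
echo '[0.35, 12, -15, 0, 0, 0, 0, 0.35, 22, -29, 0, 0, 0, 0, 0.35, 28, -36, 0, 0, 0, 0, 0.35, 28, -37, 0, 0, 0, 0, 0.35, 28, -37, 0, 0, 0, 0, 0.35, 28, -37, 0, 0, 0, 0, 0.35, 28, -37, 0, 0, 0, 0, 0.35, 28, -36, 0, 0, 0, 0, 0.35, 22, -29, 0, 0, 0, 0, 0.35, 18, -23, 0, 0, 0, 0, 0.35, 12, -15, 0, 0, 0, 0, 0.35, 0, 0, 0, 0, 0, 0, 0.35, 0, 0, 0, 0, 0, 0]' | python3 jog.py; python3 - <<'E'
from h import *
go(494.3,103.8,56,-45)
E
```

```text
t: 51.6
tool_pos: [493.5, 103.3, 376.6]
eef_rot: [[0.706, 0.708, -0.002], [0.708, -0.706, -0.001], [-0.003, -0.001, -1.0]]
contact_force: [-0.2, -0.2, -1.5]
width: 0.5
gripper_force: 20.0
t 51.6 grasp now [493.1 103.  196.6] psi -45.0
shift first (tool axes now) [  1.3   0.2 140.6] then rotvec [-0.   0.2  0. ] | rotated first: shift [  0.9   0.2 140.6]
```

```bash
echo '[0.35, 0.5, 0, 20, 0, 0, 0, 0.35, 0, 0, 45, 0, 0, 0, 0.35, 0, 0, 43, 0, 0, 0, 0.35, 0, 0, 20, 0, 0, 0, 0.35, 0, 0, 8, 0, 0, 0, 0.35, 0, 0, 2, 0, 0, 0, 0.35, 0, 0, 0, 0, 0, 0, 0.35, 0, 0, 0, 0, 0, 0, 0.35, 0, 0, 0, 0, 0, 0]' | python3 jog.py; echo '[0.35, 0, 0, 0.6, 0, 0, 0, 0.35, 0, 0, 0, 0, 0, 0]' | python3 jog.py; python3 - <<'E'
from h import *
go(494.3,103.8,56,-45)
E
```

```text
t: 52.72
tool_pos: [494.6, 103.7, 240.1]
eef_rot: [[0.707, 0.707, 0.001], [0.707, -0.707, -0.001], [0.0, 0.001, -1.0]]
contact_force: [0.0, -0.5, -1.5]
width: 0.503
gripper_force: 20.0
t: 52.98
tool_pos: [494.4, 103.7, 238.9]
eef_rot: [[0.707, 0.707, -0.0], [0.707, -0.707, -0.001], [-0.001, 0.0, -1.0]]
contact_force: [0.7, 0.0, -0.8]
width: 0.501
gripper_force: 20.0
t 52.98 grasp now [494.3 103.5  58.9] psi -45.0
shift first (tool axes now) [ 0.1 -0.2  2.9] then rotvec [0. 0. 0.] | rotated first: shift [ 0.  -0.1  2.9]
```

```bash
echo '[0.35, 0, 0, 0.8, 0, 0, 0, 0.35, 0, 0, 0.7, 0, 0, 0, 0.35, 0, 0, 0, 0, 0, 0]' | python3 jog.py; echo '[0.35, 0, 0, 0.6, 0, 0, 0, 0.35, 0, 0, 0, 0, 0, 0]' | python3 jog.py; echo '[0.35, 0, 0, 0.6, 0, 0, 0, 0.35, 0, 0, 0, 0, 0, 0]' | python3 jog.py
```

```text
t: 53.35
tool_pos: [494.4, 103.6, 237.3]
eef_rot: [[0.707, 0.707, -0.001], [0.707, -0.707, -0.001], [-0.001, 0.0, -1.0]]
contact_force: [0.5, 0.1, -1.8]
width: 0.5
gripper_force: 20.0
t: 53.6
tool_pos: [494.4, 103.6, 236.8]
eef_rot: [[0.707, 0.707, -0.0], [0.707, -0.707, -0.001], [-0.001, 0.0, -1.0]]
contact_force: [0.4, 0.9, -1.4]
width: 0.501
gripper_force: 20.0
t: 53.85
tool_pos: [494.4, 103.6, 236.8]
eef_rot: [[0.707, 0.707, 0.0], [0.707, -0.707, -0.001], [-0.0, 0.001, -1.0]]
contact_force: [-1.3, 0.4, 4.7]
width: 0.506
gripper_force: 20.0
```

```bash
echo '[1, 0, 0, 0, 0, 0, 0, 1, 0, 0, 0, 0, 0, 0, 1, 0, 0, 0, 0, 0, 0, 1, 0, 0, -10, 0, 0, 0, 1, 0, 0, -40, 0, 0, 0, 1, 0, 0, -50, 0, 0, 0, 1, 0, 0, -30, 0, 0, 0, 1, 0, 0, -10, 0, 0, 0, 1, -20, 17, 0, 0, 0, 0, 1, -45, 39, 0, 0, 0, 0, 1, -45, 39, 0, 0, 0, 0, 1, -45, 39, 0, 0, 0, 0, 1, -45, 39, 0, 0, 0, 0, 1, -45, 39, 0, 0, 0, 0, 1, -45, 39, 0, 0, 0, 0, 1, -24, 20, 0, 0, 0, 0, 1, 0, 0, 0, 0, 0, 0, 1, 0, 0, 0, 0, 0, 0]' | python3 jog.py; python3 - <<'E'
from h import *
go(463.3,-309.8,44.5,-45)
E
```

```text
t: 56.1
tool_pos: [464.0, -309.1, 375.6]
eef_rot: [[0.707, 0.707, -0.002], [0.707, -0.707, 0.001], [-0.0, -0.002, -1.0]]
contact_force: [-0.8, 0.1, 0.0]
width: 1.0
gripper_force: 0.0
t 56.1 grasp now [ 463.6 -308.9  195.6] psi -45.0
shift first (tool axes now) [ -0.9   0.4 151.1] then rotvec [-0.1  0.   0. ] | rotated first: shift [ -1.    0.  151.1]
```

```bash
echo '[1, -1, 0.2, 25, 0, 0, 0, 1, 0, 0, 45, 0, 0, 0, 1, 0, 0, 42, 0, 0, 0, 1, 0, 0, 25, 0, 0, 0, 1, 0, 0, 10, 0, 0, 0, 1, 0, 0, 4, 0, 0, 0, 1, 0, 0, 0, 0, 0, 0, 0.5, 0, 0, 0, 0, 0, 0, 0.5, 0, 0, 0, 0, 0, 0, 0.5, 0, 0, 0, 0, 0, 0, 0.5, 0, 0, 0, 0, 0, 0, 0.5, 0, 0, 0, 0, 0, 0, 0.5, 0, 0, -10, 0, 0, 0, 0.5, 0, 0, -30, 0, 0, 0, 0.5, 0, 0, -45, 0, 0, 0, 0.5, 0, 0, -35, 0, 0, 0, 0.5, 0, 0, -15, 0, 0, 0, 0.5, 0, 0, 0, 0, 0, 0]' | python3 jog.py 20;  python3 - <<'E'
from h import *
go(493.9,22.3,180,-45)
E
```

```text
t: 58.35
tool_pos: [463.7, -310.8, 361.1]
eef_rot: [[0.707, 0.707, 0.001], [0.707, -0.707, -0.002], [-0.001, 0.002, -1.0]]
contact_force: [0.2, 0.6, -2.4]
width: 0.656
gripper_force: 20.0
t 58.35 grasp now [ 463.9 -311.1  181.1] psi -45.0
shift first (tool axes now) [ 257.  -214.1    0.5] then rotvec [0.1 0.  0. ] | rotated first: shift [ 256.9 -214.2    1.1]
```

```bash
echo '[0.5, 15, -12.5, 0, 0, 0, 0, 0.5, 28, -23, 0, 0, 0, 0, 0.5, 34, -28, 0, 0, 0, 0, 0.5, 34, -28, 0, 0, 0, 0, 0.5, 34, -28, 0, 0, 0, 0, 0.5, 34, -28, 0, 0, 0, 0, 0.5, 34, -28, 0, 0, 0, 0, 0.5, 28, -25, 0, 0, 0, 0, 0.5, 15, -12.5, 0, 0, 0, 0, 0.5, 0, 0, 0, 0, 0, 0, 0.5, 0, 0, 0, 0, 0, 0, 0.5, 0, 0, 0, 0, 0, 0]' | python3 jog.py; python3 - <<'E'
from h import *
go(494.2,22.4,38.3,-45)
E
```

```text
t: 59.85
tool_pos: [493.8, 20.2, 359.9]
eef_rot: [[0.708, 0.707, -0.001], [0.707, -0.708, -0.001], [-0.002, -0.0, -1.0]]
contact_force: [-0.1, -0.4, -1.2]
width: 0.653
gripper_force: 20.0
t 59.85 grasp now [493.6  20.  179.9] psi -45.0
shift first (tool axes now) [  2.1  -1.2 141.6] then rotvec [-0.   0.1 -0. ] | rotated first: shift [  1.9  -1.3 141.6]
```

```bash
echo '[0.5, 1.6, -1, 20, 0, 0, 0, 0.5, 0, 0, 45, 0, 0, 0, 0.5, 0, 0, 42, 0, 0, 0, 0.5, 0, 0, 22, 0, 0, 0, 0.5, 0, 0, 8, 0, 0, 0, 0.5, 0, 0, 2, 0, 0, 0, 0.5, 0, 0, 0, 0, 0, 0, 0.5, 0, 0, 0, 0, 0, 0, 0.5, 0, 0, 0, 0, 0, 0]' | python3 jog.py; python3 - <<'E'
from h import *
go(494.2,22.4,38.3,-45)
E
```

```text
t: 60.98
tool_pos: [494.5, 22.6, 221.9]
eef_rot: [[0.707, 0.707, 0.001], [0.707, -0.707, -0.001], [0.0, 0.001, -1.0]]
contact_force: [-1.1, 0.1, -2.4]
width: 0.657
gripper_force: 20.0
t 60.98 grasp now [494.7  22.4  41.9] psi -45.0
shift first (tool axes now) [-0.4 -0.1  3.6] then rotvec [ 0.1 -0.   0. ] | rotated first: shift [-0.4 -0.1  3.6]
```

```bash
echo '[0.5, -0.3, 0, 0.8, 0, 0, 0, 0.5, 0, 0, 0.8, 0, 0, 0, 0.5, 0, 0, 0, 0, 0, 0]' | python3 jog.py; echo '[0.5, 0, 0, 0.6, 0, 0, 0, 0.5, 0, 0, 0, 0, 0, 0]' | python3 jog.py; echo '[0.5, 0, 0, 0.5, 0, 0, 0, 0.5, 0, 0, 0, 0, 0, 0]' | python3 jog.py
```

```text
t: 61.35
tool_pos: [494.1, 22.4, 219.7]
eef_rot: [[0.707, 0.707, -0.0], [0.707, -0.707, -0.001], [-0.001, 0.0, -1.0]]
contact_force: [-0.5, -0.1, -0.3]
width: 0.66
gripper_force: 20.0
t: 61.6
tool_pos: [494.1, 22.4, 219.7]
eef_rot: [[0.707, 0.707, -0.0], [0.707, -0.707, -0.001], [-0.001, 0.0, -1.0]]
contact_force: [-1.4, 0.1, 5.8]
width: 0.658
gripper_force: 20.0
t: 61.85
tool_pos: [494.0, 22.4, 219.7]
eef_rot: [[0.707, 0.707, 0.0], [0.707, -0.707, -0.001], [-0.001, 0.001, -1.0]]
contact_force: [-3.3, -0.5, 9.4]
width: 0.658
gripper_force: 20.0
```

```bash
echo '[1, 0, 0, 0, 0, 0, 0, 1, 0, 0, 0, 0, 0, 0, 1, 0, 0, 0, 0, 0, 0, 1, 0, 0, -10, 0, 0, 0, 1, 0, 0, -40, 0, 0, 0, 1, 0, 0, -50, 0, 0, 0, 1, 0, 0, -50, 0, 0, 0, 1, 0, 0, -15, 0, 0, 0, 1, -26, 12, 0, 0, 0, 0, 1, -48, 23, 0, 0, 0, 0, 1, -48, 23, 0, 0, 0, 0, 1, -48, 23, 0, 0, 0, 0, 1, -48, 23, 0, 0, 0, 0, 1, -48, 23, 0, 0, 0, 0, 1, -32, 15, 0, 0, 0, 0, 1, -18, 10, 0, 0, 0, 0]' | python3 jog.py; echo '[1, 0, 0, 0, 0, 0, 10, 1, 0, 0, 0, 0, 0, 10, 1, 0, 0, 0, 0, 0, 10, 1, 0, 0, 0, 0, 0, 10, 1, 0, 0, 0, 0, 0, 10, 1, 0, 0, 0, 0, 0, 10, 1, 0, 0, 0, 0, 0, 10, 1, 0, 0, 0, 0, 0, 10, 1, 0, 0, 0, 0, 0, 10, 1, 0, 0, 0, 0, 0, 0, 1, 0, 0, 0, 0, 0, 0]' | python3 jog.py; python3 - <<'E'
from h import *
go(378,-308.9,61.5,-135)
E
```

```text
t: 63.85
tool_pos: [377.4, -309.8, 383.1]
eef_rot: [[0.708, 0.706, -0.001], [0.706, -0.708, 0.001], [-0.001, -0.001, -1.0]]
contact_force: [0.6, 1.2, 0.8]
width: 1.003
gripper_force: 0.0
t: 65.22
tool_pos: [378.4, -308.1, 383.6]
eef_rot: [[0.709, -0.705, -0.001], [-0.705, -0.709, -0.0], [-0.0, 0.001, -1.0]]
contact_force: [-0.6, -0.5, -0.2]
width: 1.0
gripper_force: 0.0
t 65.22 grasp now [ 378.3 -308.1  203.6] psi -134.8
shift first (tool axes now) [  0.3   0.8 142.1] then rotvec [0.  0.  0.2] | rotated first: shift [  0.3   0.9 142.1]
```

```bash
echo '[1, 0.3, 0.8, 25, 0, 0, 0.2, 1, 0, 0, 40, 0, 0, 0, 1, 0, 0, 40, 0, 0, 0, 1, 0, 0, 23, 0, 0, 0, 1, 0, 0, 10, 0, 0, 0, 1, 0, 0, 4, 0, 0, 0, 1, 0, 0, 0, 0, 0, 0, 0.5, 0, 0, 0, 0, 0, 0, 0.5, 0, 0, 0, 0, 0, 0, 0.5, 0, 0, 0, 0, 0, 0, 0.5, 0, 0, 0, 0, 0, 0, 0.5, 0, 0, 0, 0, 0, 0]' | python3 jog.py 25; python3 - <<'E'
from h import *
go(378,-308.9,61.5,-135)
E
echo '[0.5, 0, 0, -10, 0, 0, 0, 0.5, 0, 0, -30, 0, 0, 0, 0.5, 0, 0, -45, 0, 0, 0, 0.5, 0, 0, -35, 0, 0, 0, 0.5, 0, 0, -15, 0, 0, 0, 0.5, 0, 0, 0, 0, 0, 0, 0.5, 0, 0, 0, 0, 0, 0, 0.5, 0, 0, 0, 0, 0, 0]' | python3 jog.py;python3 - <<'E'
from h import *
go(487.5,-59.2,196,-135)
E
```

```text
t: 66.72
tool_pos: [378.0, -309.4, 242.0]
eef_rot: [[0.705, -0.709, -0.0], [-0.709, -0.705, -0.001], [0.001, 0.001, -1.0]]
contact_force: [-0.2, 0.3, 1.8]
width: 0.615
gripper_force: 25.0
t 66.72 grasp now [ 378.  -309.5   62. ] psi -135.2
shift first (tool axes now) [-0.3 -0.3  0.5] then rotvec [ 0.  -0.  -0.2] | rotated first: shift [-0.3 -0.3  0.5]
t: 67.72
tool_pos: [377.7, -309.0, 375.3]
eef_rot: [[0.705, -0.709, -0.003], [-0.709, -0.705, 0.002], [-0.003, 0.001, -1.0]]
contact_force: [0.5, 0.4, -2.3]
width: 0.614
gripper_force: 25.0
t 67.72 grasp now [ 377.2 -308.7  195.3] psi -135.2
shift first (tool axes now) [ -99.8 -254.    -0.6] then rotvec [ 0.   0.2 -0.2] | rotated first: shift [ -99.  -254.3   -0.7]
```

```bash
echo '[0.5, -7, -18, 0, 0, 0, 0, 0.5, -13, -33, 0, 0, 0, 0, 0.5, -15, -38, 0, 0, 0, 0, 0.5, -15, -38, 0, 0, 0, 0, 0.5, -15, -38, 0, 0, 0, 0, 0.5, -15, -38, 0, 0, 0, 0, 0.5, -12, -32, 0, 0, 0, 0, 0.5, -7, -18, 0, 0, 0, 0, 0.5, 0, 0, 0, 0, 0, 0, 0.5, 0, 0, 0, 0, 0, 0, 0.5, 0, 0, 0, 0, 0, 0]' | python3 jog.py; python3 - <<'E'
from h import *
go(487.5,-59.2,56,-135)
E
```

```text
t: 69.1
tool_pos: [487.3, -61.2, 376.5]
eef_rot: [[0.704, -0.71, -0.001], [-0.71, -0.704, -0.001], [0.0, 0.001, -1.0]]
contact_force: [-0.1, 0.1, -2.8]
width: 0.612
gripper_force: 25.0
t 69.1 grasp now [487.2 -61.4 196.5] psi -135.2
shift first (tool axes now) [ -1.3  -1.8 140.5] then rotvec [ 0.1 -0.  -0.2] | rotated first: shift [ -1.3  -1.6 140.5]
```

```bash
echo '[0.5, -1.2, -1.5, 20, 0, 0, -0.2, 0.5, 0, 0, 45, 0, 0, 0, 0.5, 0, 0, 42, 0, 0, 0, 0.5, 0, 0, 20, 0, 0, 0, 0.5, 0, 0, 8, 0, 0, 0, 0.5, 0, 0, 2, 0, 0, 0, 0.5, 0, 0, 0, 0, 0, 0, 0.5, 0, 0, 0, 0, 0, 0, 0.5, 0, 0, 0, 0, 0, 0]' | python3 jog.py; python3 - <<'E'
from h import *
go(487.5,-59.2,55.5,-135)
E
```

```text
t: 70.22
tool_pos: [488.0, -58.9, 240.2]
eef_rot: [[0.707, -0.707, 0.001], [-0.707, -0.707, -0.001], [0.001, 0.0, -1.0]]
contact_force: [0.4, 0.8, -3.1]
width: 0.616
gripper_force: 25.0
t 70.22 grasp now [488.1 -59.1  60.2] psi -135.0
shift first (tool axes now) [-0.1  0.5  4.7] then rotvec [ 0.  -0.1  0. ] | rotated first: shift [-0.1  0.5  4.7]
```

```bash
echo '[0.5, 0, 0.3, 1, 0, 0, 0, 0.5, 0, 0, 1, 0, 0, 0, 0.5, 0, 0, 1, 0, 0, 0, 0.5, 0, 0, 0, 0, 0, 0]' | python3 jog.py; echo '[0.5, 0, 0, 0.6, 0, 0, 0, 0.5, 0, 0, 0, 0, 0, 0]' | python3 jog.py; echo '[0.5, 0, 0, 0.5, 0, 0, 0, 0.5, 0, 0, 0, 0, 0, 0]' | python3 jog.py
```

```text
t: 70.72
tool_pos: [487.5, -59.1, 236.5]
eef_rot: [[0.707, -0.707, -0.001], [-0.707, -0.707, -0.001], [0.0, 0.001, -1.0]]
contact_force: [0.3, -0.9, -2.3]
width: 0.615
gripper_force: 25.0
t: 70.97
tool_pos: [487.6, -59.1, 236.0]
eef_rot: [[0.707, -0.707, -0.0], [-0.707, -0.707, -0.001], [0.0, 0.001, -1.0]]
contact_force: [-1.1, 0.5, -2.3]
width: 0.611
gripper_force: 25.0
t: 71.22
tool_pos: [487.6, -59.1, 236.0]
eef_rot: [[0.707, -0.707, -0.0], [-0.707, -0.707, -0.001], [0.001, 0.001, -1.0]]
contact_force: [-1.3, 0.7, 3.4]
width: 0.615
gripper_force: 25.0
```

```bash
echo '[1, 0, 0, 0, 0, 0, 0, 1, 0, 0, 0, 0, 0, 0, 1, 0, 0, 0, 0, 0, 0, 1, 0, 0, -10, 0, 0, 0, 1, 0, 0, -40, 0, 0, 0, 1, 0, 0, -50, 0, 0, 0, 1, 0, 0, -50, 0, 0, 0, 1, 0, 0, -20, 0, 0, 0, 1, 20, 20, 0, 0, 0, 0, 1, 40, 40, 0, 0, 0, 0, 1, 40, 40, 0, 0, 0, 0, 1, 40, 40, 0, 0, 0, 0, 1, 40, 40, 0, 0, 0, 0, 1, 30, 30, 0, 0, 0, 0, 1, 0, 0, 0, 0, 0, 0, 1, 0, 0, 0, 0, 0, 0, 1, 0, 0, 0, 0, 0, 0]' | python3 jog.py; python3 - <<'E'
from h import *
from plant import robot
d=robot.snapshot("top");W=cloud(d)
for n,r,a,b in [("bottle",(190,222,224,256),96,115),("jar",(264,225,300,262),86,100),("cup",(230,222,264,256),48,60),("spraybody",(185,165,215,205),40,140),("pot",(280,170,320,215),65,82)]:
    p=box(W,r,a,b);print(n,circ(p),rect(p))
p=box(W,(90,215,158,322),20,40);print("tin",rect(p),len(p))
cv2.imwrite("pics/t4.png",cv2.cvtColor(d["frame"],cv2.COLOR_RGB2BGR))
d=robot.snapshot("side");W=cloud(d)
for n,r,a,b in [("bottle",(185,160,215,215),96,115),("jar",(210,200,250,260),86,100)]:
    print("side",n,circ(box(W,r,a,b)))
E
```

```text
t: 73.35
tool_pos: [487.8, -354.5, 406.1]
eef_rot: [[0.708, -0.706, -0.0], [-0.706, -0.708, -0.0], [0.0, 0.0, -1.0]]
contact_force: [-0.2, 0.1, 0.3]
width: 1.0
gripper_force: 0.0
bottle [494.8 104.8  26.5 127.  494.7 104.2 106.2 110.2] [4.950e+02 1.045e+02 2.360e+01 2.560e+01 2.000e-01]
jar [486.3 -57.1  54.4 483.  486.1 -56.8  93.5  97.6] [ 4.854e+02 -5.790e+01  5.200e+01  5.270e+01  1.000e-01]
cup [493.6  23.2  61.4 124.  492.6  24.2  53.5  58.2] [4.931e+02 2.230e+01 5.910e+01 5.960e+01 3.000e-01]
spraybody [618.8 132.   44.3 333.  614.9 126.6 100.9 133.3] [619.2 130.2  38.1  40.2  30.6]
pot [605.  -99.8  55.7 398.  603.1 -98.3  74.7  81.3] [604.7 -99.3  53.3  54.   44.5]
tin [433.  321.2 160.   58.4   1.3] 1632
side bottle [493.2 101.3  26.3 105.  492.3  98.7 104.6 110.1]
side jar [485.8 -60.2  56.  446.  483.8 -62.6  93.4  97.2]
```

View pics/t4.png

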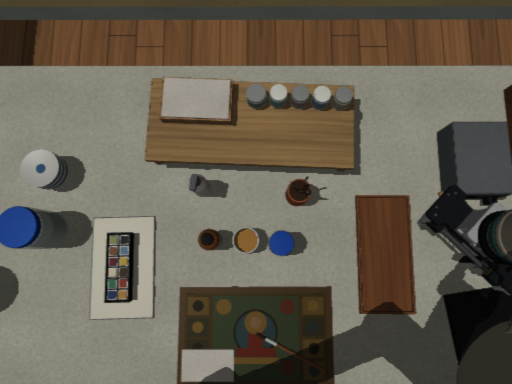

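The top view shows the bottle (208,239), cup (247,240) and jar (281,243) back within about 1 mm. The tin is centred on the pad at (119,267), and the spray bottle and brush pot have not moved.

```bash
python3 -c "
from plant import robot
print(robot.close_job())"
```

```text
the job is handed in; nothing more can be done
None
```

I handed the job in at about 73 s of the 141 s allowed: the tin lies level and lengthwise in the middle of the pad, the bottle, jar and cup stand upright within about 1 mm of where they started, and the spray bottle and brush pot have not moved.

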